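# Hang a two-part snack basket chain

### The job

Hang the brass hanger on the arm of the brass stand by its hook and let go of it; then hang the red snack basket by its own hook from the bottom bar of the hanger's loop, so that the basket hangs free and still below the stand's arm. Leave the tea things and everything else on the cabinet where they are.

Things in the scene. Friction and masses are not known exactly. Their poses are not given: they have to be found in the camera images.
- stand: Fixed brass gallows stand, -x side facing the robot. Origin on the glass below the arm. Base plate 150 (x) x 180 (y) x 10 mm high, y -45 to +135 mm. 12 mm round post at y = +115 mm, up to a level 12 mm round arm along y at x = 0, from the post to y = -85 mm, top 265 mm above the glass; beyond, the end turns up, to 283 mm high at y = -100 mm.
- stand_arm (a point): Top of the stand's arm at the stand's (0, 0, 265 mm); axes of the stand. Good place for the hanger, though anywhere on the level arm will do.
- hanger: Loose brass hanger, 90 g, 157 mm tall, standing upright on the glass on two feet 56 (x) x 12 x 10 mm at y = +-44 mm. Origin under its centre, z up. Below, an upright rectangular loop (see hanger_loop); above it a hook (see hanger_seat); on top of the hook a square grip 16 x 16 mm, z = 117 to 157 mm, to be taken from above. It may hang either way round.
- hanger_seat (a point): Inside top of the hanger's hook, (0, 0, 109 mm) in the hanger; rests on top of the stand's arm when hung. The hook is a crook of 8 mm round bar in the hanger's x-z plane: stem on the -x side, arch over x = 0 with a 24 mm gap inside, tip pointing down on the +x side, tip bottom 27 mm below the seat, outside of the crown 8 mm above it.
- hanger_loop (a point): Middle of the top of the loop's bottom bar, (0, 0, 10 mm) in the hanger, axes of the hanger. The loop lies in the y-z plane; the bottom bar is 10 mm round, along y; the opening above it is 54 mm high and 80 mm wide.
- hanger_grip (a point): Centre of the top face of the hanger's square grip, (0, 0, 157 mm) in the hanger.
- basket: Loose red snack basket, 110 g. Origin under its centre, z up. Open tray 130 (x) x 110 (y) x 40 mm high, 4 mm walls. At the middle of its front (-x) edge an upright grip block 24 (x) x 16 (y) mm, centred at x = -77 mm, z = 20 to 80 mm, to be taken from above. A brass bail in the y-z plane arches over to 92 mm high, with the hook on it. Hung, its underside is 38 mm above the glass.
- basket_seat (a point): Inside top of the basket's hook, (0, 0, 128 mm) in the basket; rests on top of the loop's bottom bar when hung. The hook is a crook of 8 mm round bar in the basket's x-z plane: stem on the -x side, arch over x = 0 with a 24 mm gap inside, tip pointing down on the +x side, tip bottom 27 mm below the seat, outside of the crown 8 mm above it.
- basket_grip (a point): Centre of the top face of the basket's grip block, at (-77, 0, 80 mm) in the basket.
- snack_tray: Bystander: red and gold three-tier snack tray, 230 mm across, 240 mm tall; origin under its centre.
- teapot: Bystander: white porcelain teapot, 125 mm body, 117 mm tall, spout to its -x; origin under its centre.
- cup_a: Bystander: small white ceramic cup, 60 mm wide, 45 mm tall, beyond the stand; origin under its centre.
- cup_b: Bystander: small white ceramic cup, 60 mm wide, 45 mm tall, near the robot; origin under its centre.
- lighter: Bystander: silver lighter lying flat, 75 x 24 x 14 mm, near the robot; origin under its centre.
- remote: Bystander: grey remote control, 170 x 45 x 20 mm; origin under its centre.
- tea_tin: Bystander: steel tea tin, 80 mm wide, 120 mm tall; origin under its centre.
Not all that is in view belongs to the job. Of the things shaped like the hanger, the brass one is meant.

How it is judged:
By the outcome, as a careful person would: the job done as asked, in the order asked, and still so for the second after the job is handed in, with the robot touching nothing.
It also fails if it takes over 72 s, if anything falls off the work surface, if the arm or the gripper's body presses on something with over 40 N, if the wrist force passes 120 N, or if a joint passes its speed limit or range.

### The arm

A 7-joint arm with a two-finger parallel gripper is mounted at the origin on the work surface. World frame = base frame: x ahead of the robot, y to its left, z up, the work surface at z = 0. Lengths are in m, angles in rad, forces in N, time in s.
With the tool pointing down it reaches from about 0.425 to 0.875 m from the base axis. Payload 4.7 kg.
Tool frame: the origin (TCP) lies midway between the tips of the shut fingers; the grasp point (between the pads) lies 19 mm behind it; z points along the fingers, x is the direction in which the jaws open and shut, and the axes are right-handed (so a half turn about z gives the same grasp; the last joint's range is limited). The gripper opens to 87 mm and grips with 3 to 60 N. Pads are 19 mm wide; open, the fingers measure 117 mm over their backs; the gripper's body (75 mm by 190 mm) begins 51 mm behind the grasp point.
Start: joints at [-1.251, 0.321, -0.07, 1.45, 0.023, 1.371, -0.057], TCP at [0.196, 0.62, 0.223] pointing down, gripper open.
Joint ranges: [-2.86, 2.86], [-0.3, 2.09], [-1.38, 1.24], [0.06, 2.45], [-1.56, 4.7], [0.09, 2.05], [-2.69, 2.69]. Speed limits (rad/s): [2.57, 2.57, 3.14, 3.14, 3.14, 3.14, 3.14].

### API

Orientations are given as a unit quaternion [x, y, z, w].
In Python, from rig import robot, camera, get_calibration, ticket gives the robot as it stands.
- The arm moves only by the tool carry_out, never from a script. Its argument "commands" is a list of rows, each a list of 3 entries, a list of its own where there are three numbers: the opening, from 0 (shut) to 1 (fully open), then the shift along the tool's x, y, z in units of 50 mm (1.0 is 50 mm), then the turn about the tool's z in units of 5 degrees (1.0 is 5 degrees). In form: [[claw, [dx, dy, dz], roll], ...]. A call has 1 to 12 rows; each row shifts and turns the commanded pose from where the row before left it, along the tool's axes as they then stand; what a row does not reach is not made up. A row lasts 1/8 s, in which the tool goes at most 62.5 mm and 10.7 degrees, less where a joint would pass 70% of its speed; a pose out of reach is approached as far as the arm can. A call is refused whole if a number of a shift passes 1 or a number of a turn 1, either way. A call with a gripper value outside its range is refused whole. The fingers move at their own pace and stop on an object; the grip force is fixed at half the most. Time passes only in rows, so rows that do not move let the fingers close. It gives the time, the measured TCP pose, the force and the opening at its end, in the units of the state.
- robot.sense(): the state, without advancing time (a new reading comes with each control period).
- camera(name): name is "side" or "top"; returns the picture (420x560x3 uint8, red, green, blue); there is no depth.
- get_calibration(name): a dict with "K" (3x3 intrinsics, pixels), "rvec" (rotation vector, rad) and "tvec" (3), from world to camera coordinates, as OpenCV has them. Camera axes: x right, y down, z forward; pixel columns grow to the right and rows downward; lengths in m; the calibration is good to about 2 mm. A picture is of the moment at which its call begins. get_calibration takes no time and is no camera call.
- ticket.close_job(): hands the job in, once; it reports no verdict.
The state is a dict: "clock": time; "joint_positions": joint angles; "joint_vel": joint speeds; "joint_efforts": joint torques, N m; "ee_pos": TCP position; "tool_rot": TCP orientation; "wrist_force": force on the tool from outside, world axes, zero at the start; "moment": the same for the moment, N m; "finger_gap": opening from 0.0 (shut) to 1.0 (fully open).
Only numpy, scipy, OpenCV 4.12 (cv2) and the standard library are available. Lean on these libraries where they do the work, as an engineer would, in place of code of your own. Each camera call takes 0.05 s, during which the arm holds its last target.

## Working session

There is one attempt and no reset: what is moved stays moved. The work goes in short steps, Python scripts to look and compute and a tool call to move; the robot and the scene stay as the last step left them, time stands still between calls to the robot, and variables do not carry over. Pictures are saved under pics/ and viewed, and the job is handed in when it is done.

Besides the shell and the picture viewer there is one more tool, called after "Emit:" in YAML: its name, and indented under it one key for each argument. carry_out: Moves the arm, as the interface text tells. Its arguments: {"type":"object","properties":{"commands":{"type":"array","items":{"type":"array"}}},"required":["commands"]}

```bash
mkdir -p pics; ls; python3 - <<'E'
from rig import robot,camera,get_calibration
import cv2
s=robot.sense()
for k in s: print(k,s[k])
for n in("side","top"):
    c=get_calibration(n);print(n,c)
    im=camera(n);cv2.imwrite(f"pics/{n}0.png",im[:,:,::-1])
E
```

```text
pics
clock 0.0
joint_positions [-1.25088992  0.32181253 -0.07007974  1.4516946   0.02259925  1.37080045
 -0.05693347]
joint_vel [-0.00073431  0.00016824 -0.00039375 -0.00012178  0.00182899  0.00235777
  0.00053334]
joint_efforts [-2.63482752e-04 -4.91284525e+01 -4.04180037e-01 -3.12524915e+01
 -6.40406320e-02  4.40571865e-02  1.82085441e-04]
ee_pos [0.19557124 0.61928805 0.22145844]
tool_rot [ 8.06556904e-01  5.91155675e-01 -7.46687662e-04  6.09753657e-04]
wrist_force [-0.04982245 -0.01900996 -0.01091193]
moment [-0.0390474  -0.00615321 -0.00535156]
finger_gap 0.9989420392672531
side {'K': array([[466.13499479,   0.        , 285.49580518],
       [  0.        , 466.13499479, 212.44996754],
       [  0.        ,   0.        ,   1.        ]]), 'rvec': array([ 2.24447702, -0.18575076,  0.12188386]), 'tvec': array([-0.58010983,  0.17853985,  1.64519761])}
top {'K': array([[412.60203682,   0.        , 273.99511997],
       [  0.        , 412.60203682, 209.61137082],
       [  0.        ,   0.        ,   1.        ]]), 'rvec': array([ 2.10780592, -2.1316874 ,  0.2115782 ]), 'tvec': array([0.00573635, 0.60968316, 1.55931708])}
```

View pics/side0.png

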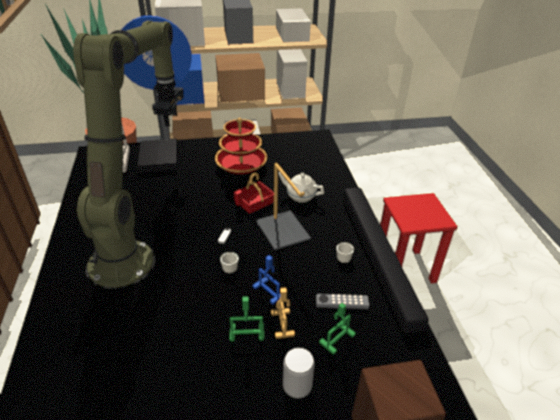

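View pics/top0.png

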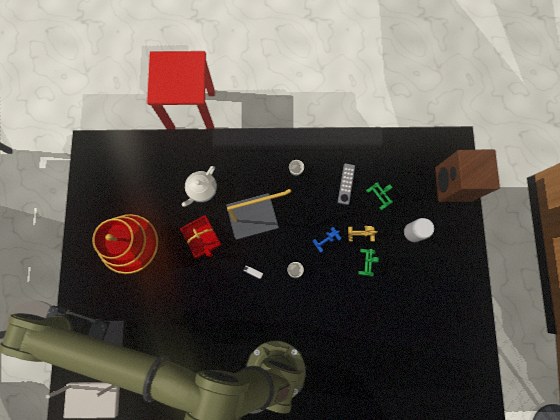

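Things shaped like the hanger (side view): blue (268,280), green (246,320), green (340,328) and brass (284,313). The brass one is at about (362,233) in the top view, so that is my choice. I'll check it in crops.

```bash
cat > h.py <<'E'
import numpy as np,cv2
from rig import robot,camera,get_calibration
def crop(im,x0,y0,x1,y1,f,fn):
    c=im[y0:y1,x0:x1,::-1]; c=cv2.resize(c,None,fx=f,fy=f,interpolation=cv2.INTER_CUBIC)
    for x in range(-(-x0//10)*10,x1,10):
        cv2.line(c,((x-x0)*f,0),((x-x0)*f,6 if x%50 else 14),(255,255,0),1)
        if x%20==0: cv2.putText(c,str(x),((x-x0)*f-8,24),0,.35,(255,255,0),1)
    for y in range(-(-y0//10)*10,y1,10):
        cv2.line(c,(0,(y-y0)*f),(6,(y-y0)*f),(255,255,0),1)
        if y%20==0: cv2.putText(c,str(y),(8,(y-y0)*f+4),0,.35,(255,255,0),1)
    cv2.imwrite(fn,c)
def proj(n,P):
    c=get_calibration(n); return cv2.projectPoints(np.array(P,float).reshape(-1,3),c['rvec'],c['tvec'],c['K'],None)[0].reshape(-1,2)
def ray(n,p,z):
    c=get_calibration(n);R=cv2.Rodrigues(c['rvec'])[0];o=-R.T@c['tvec'];d=R.T@np.linalg.inv(c['K'])@[p[0],p[1],1]
    return o+d*(z-o[2])/d[2]
def tri(ps,pt):
    Ps=[]
    for n in('side','top'):
        c=get_calibration(n);Ps.append(c['K']@np.c_[cv2.Rodrigues(c['rvec'])[0],c['tvec']])
    X=cv2.triangulatePoints(Ps[0],Ps[1],np.array(ps,float),np.array(pt,float)).ravel();return X[:3]/X[3]
E
python3 - <<'E'
from h import *
s=cv2.imread('pics/side0.png')[:,:,::-1];t=cv2.imread('pics/top0.png')[:,:,::-1]
crop(s,225,245,365,355,5,'pics/s_h.png')
crop(t,300,175,440,285,5,'pics/t_h.png')
crop(s,220,150,340,260,5,'pics/s_b.png')
crop(t,170,155,310,275,5,'pics/t_b.png')
E
```

```text
(no output)
```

View pics/s_h.png

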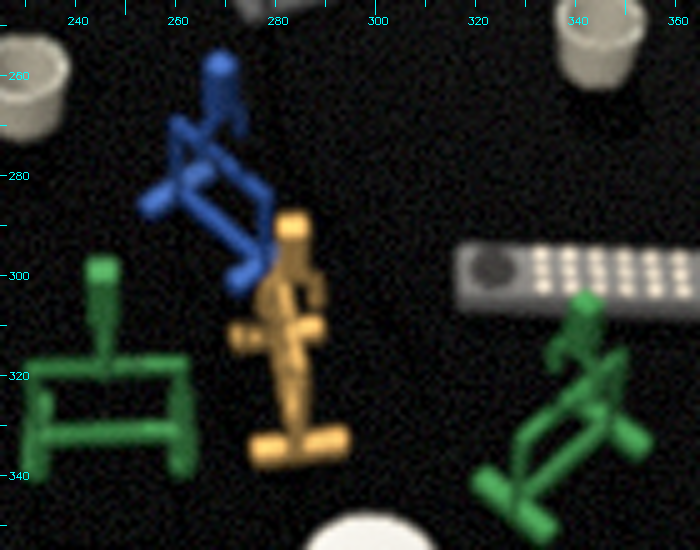

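View pics/t_h.png

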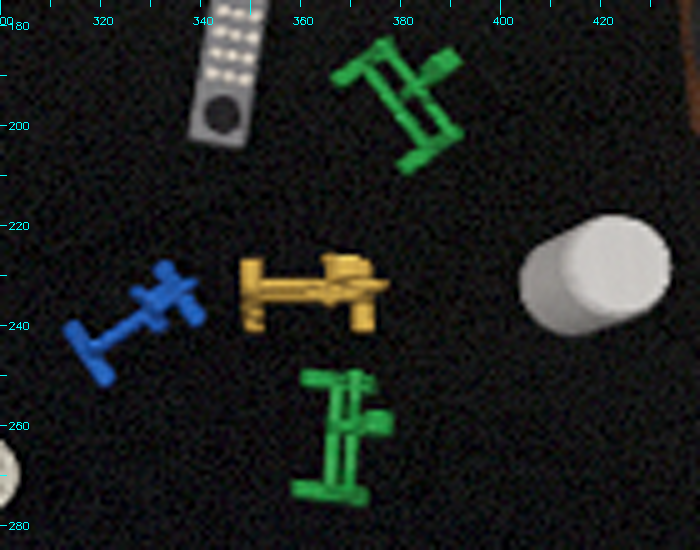

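View pics/s_b.png

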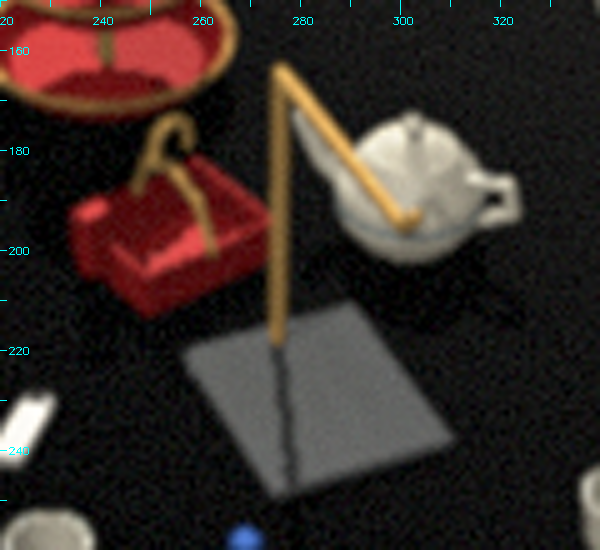

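View pics/t_b.png

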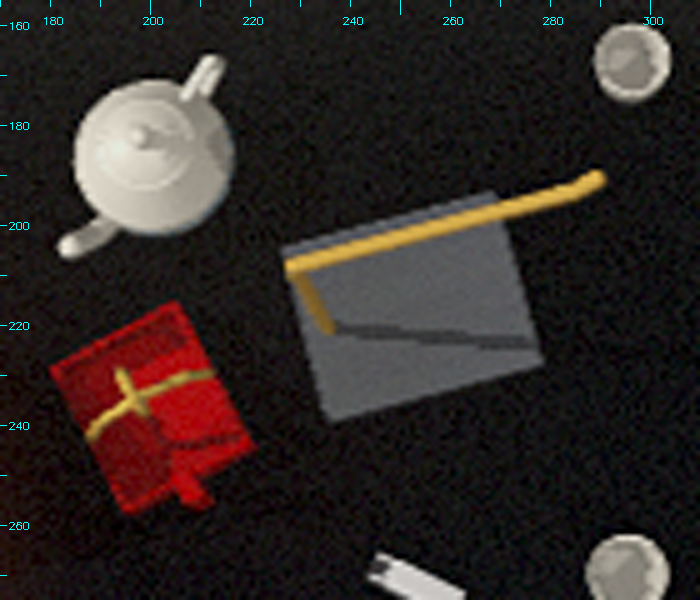

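The brass hanger is confirmed in the close crops: grip top at about (283,290) in side view, hook tip to the right (+x). Next I'll fit the poses.

```bash
cat > fit.py <<'E'
from h import *
from scipy.optimize import least_squares
def T(p,L):
    L=np.atleast_2d(L)/1000.;c,s=np.cos(p[2]),np.sin(p[2])
    return np.c_[p[0]+c*L[:,0]-s*L[:,1],p[1]+s*L[:,0]+c*L[:,1],L[:,2]]
def fit(obs,p0,name):
    def f(p): return np.concatenate([(proj(n,T(p,[l]))-u).ravel() for n,l,u in obs])
    r=least_squares(f,p0,loss='soft_l1');e=f(r.x).reshape(-1,2)
    print(name,np.round(r.x[:2],4),'yaw',round(np.degrees(r.x[2]),2))
    for o,q in zip(obs,e): print('   ',o[0],o[1],np.round(q,1))
    return r.x
stand=[('side',(-75,135,10),(257,220)),('side',(75,135,10),(290,210)),('side',(75,-45,10),(311,238)),('side',(-75,-45,10),(275,249.5)),
('top',(75,-45,10),(268,194)),('top',(-75,-45,10),(278.5,227)),('top',(-75,135,10),(236,239.5)),('top',(75,135,10),(226.5,205)),
('side',(0,-100,277),(302,193.5)),('top',(0,-100,277),(290,190.5)),('top',(0,115,259),(228,208)),('side',(0,115,259),(276,164))]
hanger=[('side',(0,0,157),(283.4,289.8)),('side',(-28,-44,5),(275,335)),('side',(28,-44,5),(295,332.5)),('side',(-28,44,5),(271,312)),('side',(28,44,5),(290,310)),
('top',(28,44,5),(350,226.5)),('top',(-28,44,5),(351,241.5)),('top',(-28,-44,5),(372.5,241.5))]
basket=[('side',(-65,-55,40),(250,203)),('side',(65,-55,40),(274,193)),('side',(-77,0,80),(238,192)),('side',(65,55,40),(260,181)),
('top',(-65,-55,40),(220.5,244.5)),('top',(65,-55,40),(205,216)),('top',(65,55,40),(180,228)),('top',(-65,55,40),(195,257.5))]
if __name__=='__main__':
    ps=fit(stand,[.6,.1,.26],'stand');ph=fit(hanger,[.55,-.3,0],'hanger');pb=fit(basket,[.5,.28,.4],'basket')
    for n in('side','top'):
        im=cv2.imread(f'pics/{n}0.png')
        f=3;x0,y0,x1,y1=(220,150,360,345) if n=='side' else (170,155,400,275)
        c=cv2.resize(im[y0:y1,x0:x1],None,fx=f,fy=f,interpolation=cv2.INTER_CUBIC)
        def pl(p,L,col):
            q=((proj(n,T(p,L))-[x0,y0]+.5)*f).astype(int);cv2.polylines(c,[q],False,col,1)
        pl(ps,[(-75,-45,10),(75,-45,10),(75,135,10),(-75,135,10),(-75,-45,10)],(255,255,0))
        pl(ps,[(0,115,0),(0,115,259),(0,-85,259),(0,-100,277)],(255,0,255))
        a=[(-16,0,74)]+[(-16*np.cos(t),0,97+16*np.sin(t)) for t in np.linspace(0,np.pi,9)]+[(16,0,86)]
        pl(ph,[(0,-44,5),(0,44,5),(0,44,69),(0,-44,69),(0,-44,5)],(255,255,0));pl(ph,[(-28,-44,5),(28,-44,5)],(255,0,255));pl(ph,[(-28,44,5),(28,44,5)],(255,0,255))
        pl(ph,a,(255,255,0));pl(ph,[(-8,-8,157),(8,-8,157),(8,8,157),(-8,8,157),(-8,-8,157)],(255,255,255))
        pl(pb,[(-65,-55,40),(65,-55,40),(65,55,40),(-65,55,40),(-65,-55,40)],(255,255,0))
        pl(pb,[(-89,-8,80),(-65,-8,80),(-65,8,80),(-89,8,80),(-89,-8,80)],(255,255,255))
        pl(pb,np.array(a)+[0,0,19],(255,0,255))
        cv2.imwrite(f'pics/ov_{n}.png',c)
    np.save('poses.npy',[ps,ph,pb])
E
python3 fit.py
```

```text
stand [0.6061 0.0433] yaw 15.06
    side (-75, 135, 10) [-1.1 -0.1]
    side (75, 135, 10) [0.3 0.4]
    side (75, -45, 10) [-0.1 -0.3]
    side (-75, -45, 10) [-0.3 -0.8]
    top (75, -45, 10) [ 0.7 -1.3]
    top (-75, -45, 10) [0.3 0.7]
    top (-75, 135, 10) [-0.6  0.3]
    top (75, 135, 10) [-0.5 -0.6]
    side (0, -100, 277) [1.2 0. ]
    top (0, -100, 277) [-0.7  0.2]
    top (0, 115, 259) [0.9 0.4]
    side (0, 115, 259) [0.1 1. ]
hanger [ 0.5174 -0.3485] yaw -0.81
    side (0, 0, 157) [ 0.1 -0.1]
    side (-28, -44, 5) [0.6 0.3]
    side (28, -44, 5) [-1.3  0.6]
    side (-28, 44, 5) [0.6 0.5]
    side (28, 44, 5) [-1.1  0.5]
    top (28, 44, 5) [-0.4  0.5]
    top (-28, 44, 5) [-1.  -0.7]
    top (-28, -44, 5) [-0.5 -0.6]
basket [0.5102 0.2908] yaw 27.93
    side (-65, -55, 40) [-1.   2.4]
    side (65, -55, 40) [1.  0.9]
    side (-77, 0, 80) [ 0.4 -0.3]
    side (65, 55, 40) [-0.5  0.4]
    top (-65, -55, 40) [-0.6 -0.4]
    top (65, -55, 40) [-0.1 -0.6]
    top (65, 55, 40) [-0.1  0.5]
    top (-65, 55, 40) [-0.3  0.1]
```

View pics/ov_side.png

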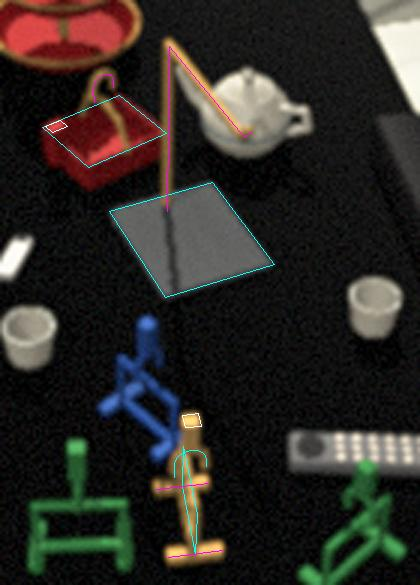

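View pics/ov_top.png

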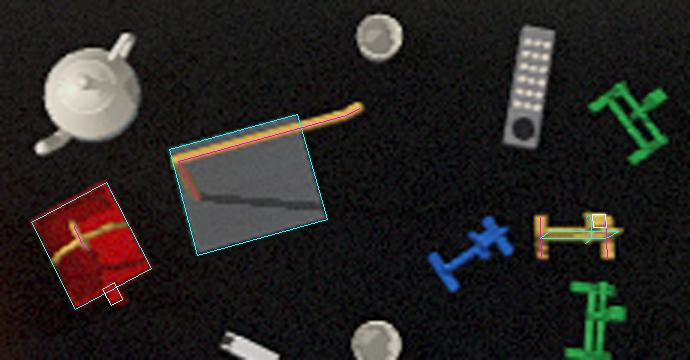

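```bash
sed -i 's/(proj(n,T(p,\[l\]))-u).ravel()/(proj(n,T(p,[l]))-np.array(u)+.5).ravel()/' fit.py; python3 fit.py | grep yaw
python3 - <<'E'
from h import *
# neighbours' grips (z .157) top & side
t=lambda a,b: tri(np.array(a)-.5,np.array(b)-.5)
print('blue',ray('side',(268.5,257),.157),'greenA',ray('side',(245,298),.157),'greenB',ray('side',(342,304),.157),'brass',ray('side',(282.9,289.3),.157))
from scipy.spatial.transform import Rotation as R
print(R.from_quat(robot.sense()['tool_rot']).as_matrix().round(3))
for n in('side','top'):
    c=get_calibration(n);print(n,-cv2.Rodrigues(c['rvec'])[0].T@c['tvec'])
E
```

```text
stand [0.6062 0.0458] yaw 15.05
hanger [ 0.5172 -0.3464] yaw -0.97
basket [0.5107 0.2931] yaw 27.98
blue [ 0.49438245 -0.20747904  0.157     ] greenA [ 0.4034636  -0.36219091  0.157     ] greenB [ 0.67235029 -0.42683163  0.157     ] brass [ 0.51607091 -0.34655825  0.157     ]
[[ 0.301  0.954 -0.   ]
 [ 0.954 -0.301 -0.002]
 [-0.002  0.    -1.   ]]
side [ 0.3379505  -1.24724887  1.18542767]
top [0.29446227 0.00550819 1.64817409]
```

```bash
cat > plan.py <<'E'
from h import *
from scipy.spatial.transform import Rotation as R
import json
def head():
    M=R.from_quat(robot.sense()['tool_rot']).as_matrix();return np.degrees(np.arctan2(M[1,0],M[0,0]))
def plan(target,heading,rows,claw,start=None,h0=None,dec=2):
    """straight line to target, heading (deg, unwrapped delta); prints rows"""
    s=robot.sense();p=np.array(s['ee_pos']) if start is None else np.array(start,float);h=head() if h0 is None else h0
    out=[]
    for i in range(rows):
        d=(np.array(target)-p)/(rows-i);dh=(heading-h)/(rows-i)
        c,sn=np.cos(np.radians(h)),np.sin(np.radians(h))
        # tool x=(c,s), tool y=(s,-c), z down
        sh=[round(v/.05,dec)+0. for v in (d[0]*c+d[1]*sn,d[0]*sn-d[1]*c,-d[2])];rl=round(-dh/5,dec)+0.
        out.append([claw,sh,rl])
        q=np.array(sh)*.05;p=p+[q[0]*c+q[1]*sn,q[0]*sn-q[1]*c,-q[2]];h-=rl*5
    for k in range(0,rows,12): print(json.dumps(out[k:k+12]))
    print('end',p.round(4),round(h,2));return p,h
E
python3 - <<'E'
from plan import *
p,h=plan([.45,.3,.35],18,11,1)
p,h=plan([.5,-.08,.35],-37,11,1,p,h)
p,h=plan([.517,-.346,.25],-91,11,.6,p,h)
E
```

```text
[[1, [-0.41, 0.62, -0.23], 0.99], [1, [-0.36, 0.65, -0.23], 0.99], [1, [-0.3, 0.68, -0.23], 0.99], [1, [-0.24, 0.7, -0.23], 0.99], [1, [-0.18, 0.72, -0.24], 0.99], [1, [-0.12, 0.73, -0.23], 0.99], [1, [-0.06, 0.74, -0.24], 0.99], [1, [0.01, 0.74, -0.23], 0.99], [1, [0.07, 0.74, -0.24], 0.99], [1, [0.14, 0.73, -0.23], 0.99], [1, [0.19, 0.72, -0.24], 1.0]]
end [0.4498 0.2999 0.3501] 17.98
[[1, [-0.13, 0.69, 0.0], 1.0], [1, [-0.07, 0.69, 0.0], 1.0], [1, [0.0, 0.7, 0.0], 1.0], [1, [0.06, 0.69, 0.0], 1.0], [1, [0.11, 0.69, 0.0], 1.0], [1, [0.18, 0.67, 0.0], 1.0], [1, [0.23, 0.66, 0.0], 1.0], [1, [0.29, 0.63, 0.0], 1.0], [1, [0.34, 0.61, 0.0], 1.0], [1, [0.4, 0.57, 0.0], 1.0], [1, [0.44, 0.54, 0.0], 1.0]]
end [ 0.5    -0.08    0.3501] -37.02
[[0.6, [0.32, 0.37, 0.18], 0.98], [0.6, [0.35, 0.34, 0.18], 0.98], [0.6, [0.37, 0.31, 0.18], 0.98], [0.6, [0.4, 0.27, 0.18], 0.98], [0.6, [0.42, 0.24, 0.18], 0.98], [0.6, [0.44, 0.2, 0.18], 0.98], [0.6, [0.45, 0.17, 0.18], 0.98], [0.6, [0.47, 0.13, 0.19], 0.98], [0.6, [0.48, 0.08, 0.18], 0.99], [0.6, [0.48, 0.05, 0.19], 0.98], [0.6, [0.48, 0.0, 0.18], 0.99]]
end [ 0.5169 -0.3458  0.2501] -91.02
```

Emit:
carry_out:
  commands:
    - [1,[-0.41,0.62,-0.3],1]
    - [1,[-0.36,0.65,-0.3],1]
    - [1,[-0.3,0.68,-0.3],1]
    - [1,[-0.24,0.7,-0.3],1]
    - [1,[-0.18,0.72,-0.3],1]
    - [1,[-0.12,0.73,-0.25],1]
    - [1,[-0.06,0.74,-0.25],1]
    - [1,[0,0.74,-0.2],1]
    - [1,[0.07,0.74,-0.2],1]
    - [1,[0.14,0.73,-0.1],1]
    - [1,[0.2,0.72,-0.1],1]

```text
clock: 1.48
ee_pos: [0.45, 0.2972, 0.3527]
tool_rot: [0.989, 0.149, -0.0, 0.0]
wrist_force: [0.0, -0.3, 0.6]
finger_gap: 1.0
```

Emit:
carry_out:
  commands:
    - [1,[-0.13,0.69,0],1]
    - [1,[-0.07,0.69,0],1]
    - [1,[0,0.7,0],1]
    - [1,[0.06,0.69,0],1]
    - [1,[0.11,0.69,0],1]
    - [1,[0.18,0.67,0],1]
    - [1,[0.23,0.66,0],1]
    - [1,[0.29,0.63,0],1]
    - [1,[0.34,0.61,0],1]
    - [1,[0.4,0.57,0],1]
    - [1,[0.44,0.54,0],1]

```text
clock: 2.85
ee_pos: [0.4955, -0.0835, 0.3526]
tool_rot: [0.946, -0.324, 0.0, 0.0]
wrist_force: [0.1, 0.2, 0.1]
finger_gap: 1.003
```

Emit:
carry_out:
  commands:
    - [0.6,[0.32,0.37,0.18],1]
    - [0.6,[0.35,0.34,0.18],1]
    - [0.6,[0.37,0.31,0.18],1]
    - [0.6,[0.4,0.27,0.18],1]
    - [0.6,[0.42,0.24,0.18],1]
    - [0.6,[0.44,0.2,0.18],1]
    - [0.6,[0.45,0.17,0.18],1]
    - [0.6,[0.47,0.13,0.19],1]
    - [0.6,[0.48,0.08,0.18],1]
    - [0.6,[0.48,0.05,0.19],1]
    - [0.6,[0.48,0,0.18],0.8]
    - [0.6,[0,0,0],0]

```text
clock: 4.35
ee_pos: [0.5063, -0.3498, 0.2513]
tool_rot: [-0.696, 0.718, 0.0, -0.001]
wrist_force: [0.6, 0.7, -0.1]
finger_gap: 0.598
```

```bash
python3 - <<'E'
from plan import *
s=robot.sense();print(s['clock'],s['ee_pos'],head(),s['finger_gap'],s['joint_positions'])
crop(camera('side'),225,225,365,345,5,'pics/s1.png');crop(camera('top'),300,165,440,285,5,'pics/t1.png')
print(proj('side',s['ee_pos']),proj('top',s['ee_pos']))
plan([.5165,-.346,.140],-91,4,.6)
E
```

```text
4.35 [ 0.50628707 -0.34978894  0.25130826] -91.83927186167311 0.5977344080473612 [-0.16407801  0.31810067  0.9116076   1.52618699 -0.24990126  1.42232759
 -0.84239679]
[[280.33030074 267.71359216]] [[376.2627686  227.24563835]]
[[0.6, [-0.01, -0.04, 0.56], -0.03], [0.6, [-0.01, -0.04, 0.56], -0.03], [0.6, [0.0, -0.05, 0.56], -0.03], [0.6, [-0.01, -0.04, 0.56], -0.02]]
end [ 0.5163 -0.346   0.1402] -91.0
```

View pics/s1.png

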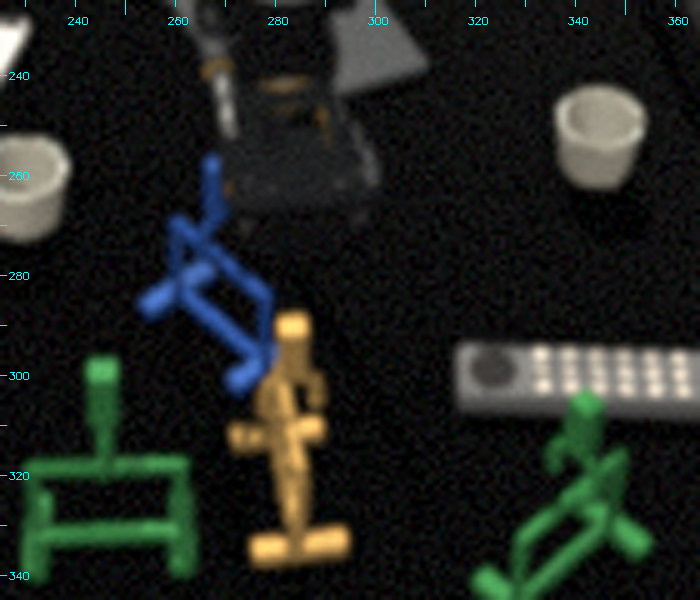

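View pics/t1.png

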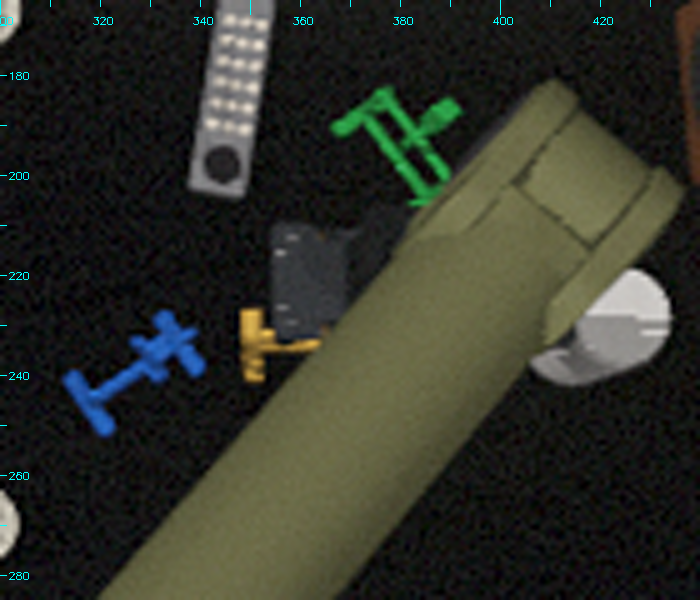

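The side view shows the gripper above the brass hanger (grip top 283,290), and nothing is disturbed. The top view is partly blocked by the arm. Descending.

Emit:
carry_out:
  commands:
    - [0.6,[-0.04,-0.2,0.2],-0.1]
    - [0.6,[-0.04,0,0.6],0]
    - [0.6,[0,0,0.6],0]
    - [0.6,[0,0,0.6],0]
    - [0.6,[0,0,0.2],0]
    - [0.6,[0,0,0],0]

```text
clock: 5.2
ee_pos: [0.5183, -0.3427, 0.1423]
tool_rot: [-0.701, 0.713, 0.0, 0.0]
wrist_force: [0.4, -0.3, 0.9]
finger_gap: 0.601
```

```bash
python3 - <<'E'
from plan import *
s=robot.sense();print(s['clock'],s['ee_pos'],head(),s['wrist_force'])
crop(camera('side'),245,245,325,345,6,'pics/s2.png')
print(proj('side',s['ee_pos']))
E
```

```text
5.2 [ 0.51828089 -0.3426682   0.14227599] -90.94995860369683 [ 0.39886058 -0.33707612  0.86210987]
[[283.31029995 291.59829328]]
```

View pics/s2.png

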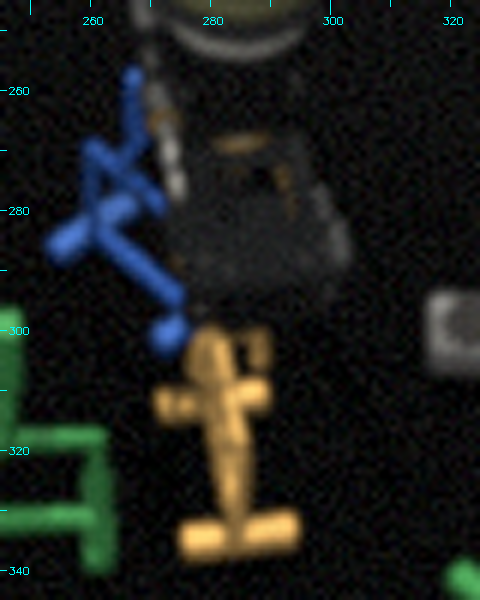

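Emit:
carry_out:
  commands:
    - [0.6,[0.07,0.03,0.2],0]
    - [0.6,[0,0,0.19],0]
    - [0.6,[0,0,0],0]
    - [0,[0,0,0],0]
    - [0,[0,0,0],0]
    - [0,[0,0,0],0]
    - [0,[0,0,0],0]
    - [0,[0,0,0],0]

```text
clock: 6.25
ee_pos: [0.5163, -0.347, 0.123]
tool_rot: [-0.701, 0.713, -0.0, 0.0]
wrist_force: [1.5, 1.0, -1.3]
finger_gap: 0.181
```

Emit:
carry_out:
  commands:
    - [0,[0,0,-0.2],0]
    - [0,[0,0,-0.4],0]
    - [0,[0,0,-0.4],0]
    - [0,[0,0,0],0]

```text
clock: 6.75
ee_pos: [0.5175, -0.3481, 0.176]
tool_rot: [-0.701, 0.713, -0.002, 0.001]
wrist_force: [-0.8, 0.1, -1.4]
finger_gap: 0.178
```

```bash
python3 - <<'E'
from plan import *
s=robot.sense();print(s['clock'],s['ee_pos'],head(),s['wrist_force'],s['finger_gap']*87)
crop(camera('side'),245,225,325,325,6,'pics/s3.png')
E
```

```text
6.75 [ 0.51752672 -0.34810687  0.17598685] -91.02394871307999 [-0.7773285   0.13500833 -1.42224602] 15.458181462060413
```

View pics/s3.png

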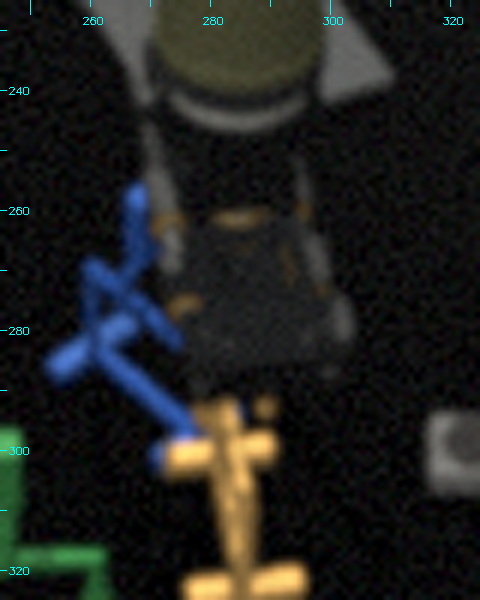

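The side view shows the hanger lifted in the fingers (feet around 300 and 322), with an opening of 15.5 mm. Next I'll lift to threading height, align with the stand and stop short of the arm end.

```bash
python3 - <<'E'
from plan import *
p=[.5175,-.348,.2995]
plan([.6555,-.1377,.2995],-75,10,0,p,-91)
E
```

```text
[[0, [-0.43, -0.27, 0.0], -0.32], [0, [-0.42, -0.28, 0.0], -0.32], [0, [-0.41, -0.29, 0.0], -0.32], [0, [-0.4, -0.3, 0.0], -0.32], [0, [-0.39, -0.31, 0.0], -0.32], [0, [-0.38, -0.33, 0.0], -0.32], [0, [-0.37, -0.34, 0.0], -0.32], [0, [-0.37, -0.35, 0.0], -0.32], [0, [-0.36, -0.35, 0.0], -0.32], [0, [-0.34, -0.37, 0.0], -0.32]]
end [ 0.6556 -0.1377  0.2995] -75.0
```

Emit:
carry_out:
  commands:
    - [0,[0,0,-0.3],0]
    - [0,[0,0,-0.6],0]
    - [0,[0,0,-0.6],0]
    - [0,[0,0,-0.6],0]
    - [0,[0,0,-0.34],0]
    - [0,[0,0,0],0]

```text
clock: 7.55
ee_pos: [0.5166, -0.3474, 0.296]
tool_rot: [-0.701, 0.713, -0.001, 0.0]
wrist_force: [0.3, -0.4, -1.4]
finger_gap: 0.179
```

Emit:
carry_out:
  commands:
    - [0,[-0.43,-0.27,0],-0.32]
    - [0,[-0.42,-0.28,0],-0.32]
    - [0,[-0.41,-0.29,0],-0.32]
    - [0,[-0.4,-0.3,0],-0.32]
    - [0,[-0.39,-0.31,0],-0.32]
    - [0,[-0.38,-0.33,0],-0.32]
    - [0,[-0.37,-0.34,0],-0.32]
    - [0,[-0.37,-0.35,0],-0.32]
    - [0,[-0.36,-0.35,0],-0.32]
    - [0,[-0.34,-0.37,0],-0.32]
    - [0,[0,0,-0.05],0]
    - [0,[0,0,0],0]

```text
clock: 9.05
ee_pos: [0.6542, -0.1379, 0.2979]
tool_rot: [0.793, -0.609, 0.0, 0.001]
wrist_force: [0.2, -0.2, -1.5]
finger_gap: 0.181
```

```bash
python3 - <<'E'
from plan import *
s=robot.sense();print(s['clock'],s['ee_pos'],head(),s['wrist_force'],s['joint_positions'])
a=camera('side');b=camera('top')
cv2.imwrite('pics/s4f.png',a[:,:,::-1]);cv2.imwrite('pics/t4f.png',b[:,:,::-1])
crop(a,255,135,355,255,5,'pics/s4.png');crop(b,215,145,335,255,5,'pics/t4.png')
E
```

```text
9.05 [ 0.65421358 -0.13790178  0.29788333] -75.09336850532407 [ 0.16980301 -0.21326538 -1.48797839] [-0.37504866  0.40682792  0.76919583  1.30194717 -0.2777679   1.54025688
 -0.95032191]
```

View pics/s4.png

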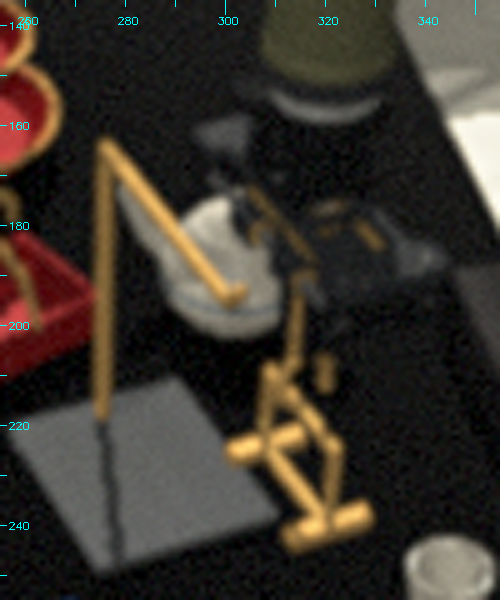

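View pics/t4.png

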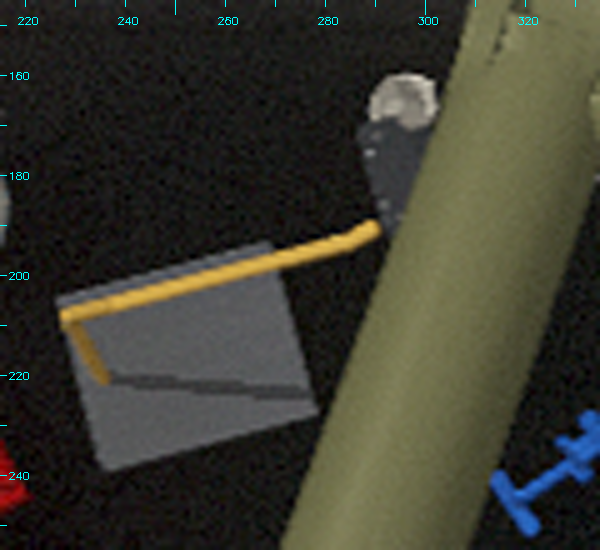

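```bash
python3 - <<'E'
from plan import *
s=robot.sense();M=R.from_quat(s['tool_rot']).as_matrix();p=s['ee_pos']
for nm,hx,hy in(('x long',.095,.0375),('y long',.0375,.095)):
  for n,o,f,(x0,y0,x1,y1) in(('side','s4f',5,(255,115,375,235)),('top','t4f',5,(235,125,365,245))):
    im=cv2.imread(f'pics/{o}.png');c=cv2.resize(im[y0:y1,x0:x1],None,fx=f,fy=f)
    for dz,col in((-.070,(0,255,0)),(-.12,(0,0,255))):
      q=proj(n,[p+M@[a,b,dz] for a,b in((hx,hy),(hx,-hy),(-hx,-hy),(-hx,hy))]);cv2.polylines(c,[((q-[x0,y0]+.5)*f).astype(int)],True,col,1)
    cv2.imwrite(f'pics/body_{n}_{nm[0]}.png',c)
a=np.hstack([cv2.imread(f'pics/body_{n}_{k}.png')[:, :] for n in('side',) for k in 'xy']);cv2.imwrite('pics/bodyS.png',cv2.resize(a,(800,400)))
a=np.hstack([cv2.imread(f'pics/body_{n}_{k}.png')[:, :] for n in('top',) for k in 'xy']);cv2.imwrite('pics/bodyT.png',cv2.resize(a,(800,370)))
E
```

```text
(no output)
```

View pics/bodyS.png

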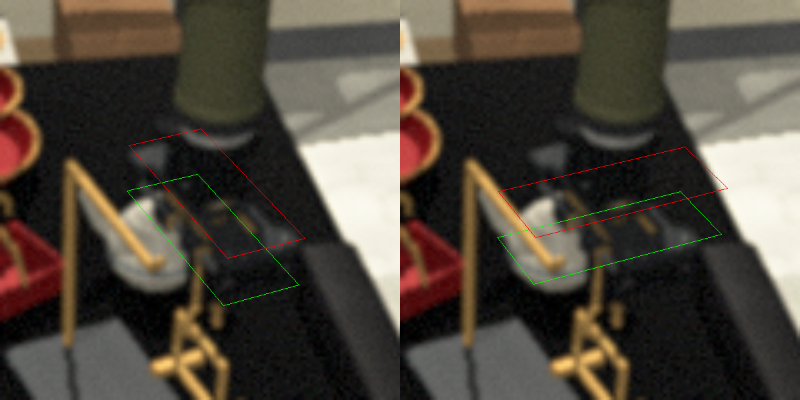

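View pics/bodyT.png

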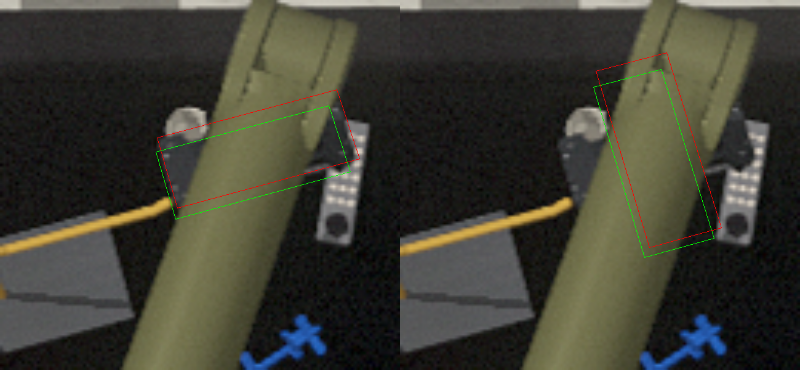

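```bash
python3 - <<'E'
from plan import *
from fit import T
ps,ph,pb=np.load('poses.npy')
s=robot.sense();p=s['ee_pos'];h=head();pose=[p[0],p[1],np.radians(h+90)];dz=(p[2]-.123)*1000
a=[(-16,0,74)]+[(-16*np.cos(t),0,97+16*np.sin(t)) for t in np.linspace(0,np.pi,9)]+[(16,0,86)]
up=lambda L:np.array(L)+[0,0,dz]
for n,o,(x0,y0,x1,y1),f in(('side','s4f',(265,150,340,250),6),('top','t4f',(220,180,300,215),10)):
    im=cv2.imread(f'pics/{o}.png');c=cv2.resize(im[y0:y1,x0:x1],None,fx=f,fy=f,interpolation=cv2.INTER_CUBIC)
    def pl(P,L,col):
        q=((proj(n,T(P,L))-[x0,y0]+.5)*f).astype(int);cv2.polylines(c,[q],False,col,1)
    pl(ps,[(0,115,0),(0,115,259),(0,-85,259),(0,-100,277)],(255,0,255))
    pl(pose,up([(0,-44,5),(0,44,5),(0,44,69),(0,-44,69),(0,-44,5)]),(255,255,0));pl(pose,up([(-28,-44,5),(28,-44,5)]),(255,0,255));pl(pose,up([(-28,44,5),(28,44,5)]),(255,0,255))
    pl(pose,up(a),(255,255,0))
    cv2.imwrite(f'pics/o4_{n}.png',c)
E
```

```text
(no output)
```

View pics/o4_side.png

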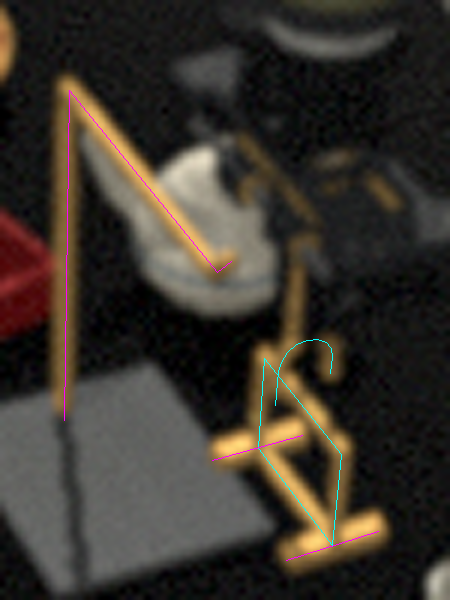

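View pics/o4_top.png

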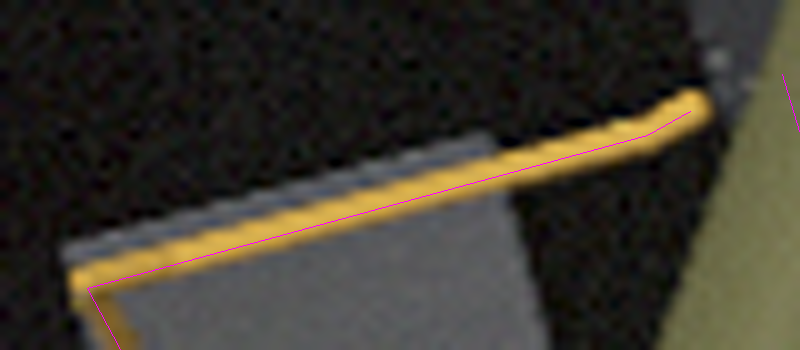

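```bash
python3 - <<'E'
import cv2,numpy as np
im=cv2.imread('pics/s4f.png')[180:250,295:335];im=(255*(im/255.)**.5).astype(np.uint8)
cv2.imwrite('pics/s4z.png',cv2.resize(im,None,fx=8,fy=8,interpolation=cv2.INTER_CUBIC))
E
```

```text
(no output)
```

View pics/s4z.png

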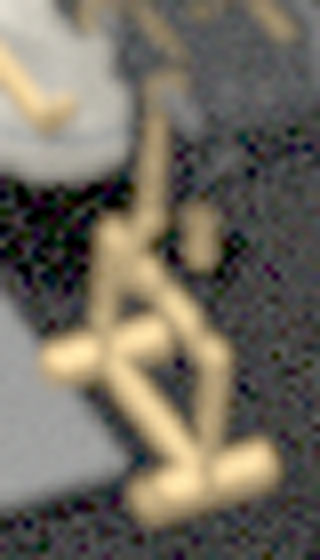

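Emit:
carry_out:
  commands:
    - [0,[0,-0.05,-0.03],0]
    - [0,[-0.3,0,0],0]
    - [0,[-0.3,0,0],0]
    - [0,[-0.3,0,0],0]
    - [0,[-0.3,0,0],0]
    - [0,[-0.2,0,0],0]
    - [0,[-0.1,0,0],0]
    - [0,[0,0,0],0]

```text
clock: 10.15
ee_pos: [0.6375, -0.0634, 0.2992]
tool_rot: [0.793, -0.609, 0.0, -0.0]
wrist_force: [-1.3, -0.3, -1.5]
finger_gap: 0.185
```

```bash
cat > look.py <<'E'
from plan import *
from fit import T
import sys
k=sys.argv[1];ps,ph,pb=np.load('poses.npy')
s=robot.sense();p=s['ee_pos'];h=head();pose=[p[0],p[1],np.radians(h+90)]
d=np.array(p[:2])-ps[:2];c,sn=np.cos(ps[2]),np.sin(ps[2])
print('t',s['clock'],'standlocal',((d@[c,sn])*1000).round(1),((d@[-sn,c])*1000).round(1),'seat',(p[2]-.014).round(4),'head',h.round(2),'F',np.round(s['wrist_force'],2),np.round(s['moment'],2))
im=camera('side');cv2.imwrite(f'pics/{k}f.png',im[:,:,::-1]);x0,y0,x1,y1=265,150,340,245;f=6
cc=im[y0:y1,x0:x1,::-1];cc=(255*(cc/255.)**.6).astype(np.uint8);cv2.imwrite(f'pics/{k}.png',cv2.resize(cc,None,fx=f,fy=f,interpolation=cv2.INTER_CUBIC))
E
python3 look.py s5
```

```text
t 10.15 standlocal 1.9 -113.6 seat 0.2852 head -75.0 F [-1.32 -0.34 -1.5 ] [-0.1   0.12  0.02]
```

View pics/s5.png

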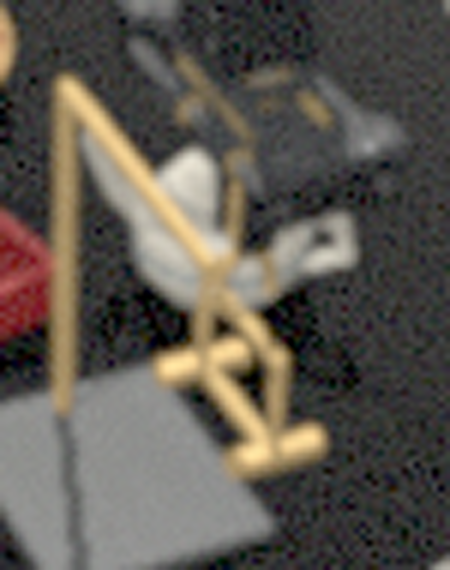

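```bash
cat >> look.py <<'E'
f=10;x0,y0,x1,y1=285,170,330,235
dz=(p[2]-.123)*1000
cc=im[y0:y1,x0:x1,::-1];cc=(255*(cc/255.)**.6).astype(np.uint8);c=cv2.resize(cc,None,fx=f,fy=f,interpolation=cv2.INTER_CUBIC);c0=c.copy()
def pl(P,L,col):
    q=((proj('side',T(P,L))-[x0,y0]+.5)*f).astype(int);cv2.polylines(c,[q],False,col,1)
for o in(-6,6): pl(ps,[(o,115,259),(o,-85,259),(o,-100,277)],(255,0,255))
up=lambda L:np.array(L)+[0,0,dz]
pl(pose,up([(0,-44,5),(0,44,5),(0,44,69),(0,-44,69),(0,-44,5)]),(255,255,0))
for o in(-20,-12,12,20): pl(pose,up([(o,0,82 if o>0 else 74),(o,0,97)]),(0,255,0))
cv2.imwrite(f'pics/{k}o.png',cv2.resize(np.hstack([c0,c]),None,fx=.85,fy=.85))
E
python3 look.py s6
```

```text
t 10.2 standlocal 1.8 -114.1 seat 0.2851 head -75.04 F [ 0.26 -0.65 -0.94] [-0.1   0.14 -0.03]
```

View pics/s6o.png

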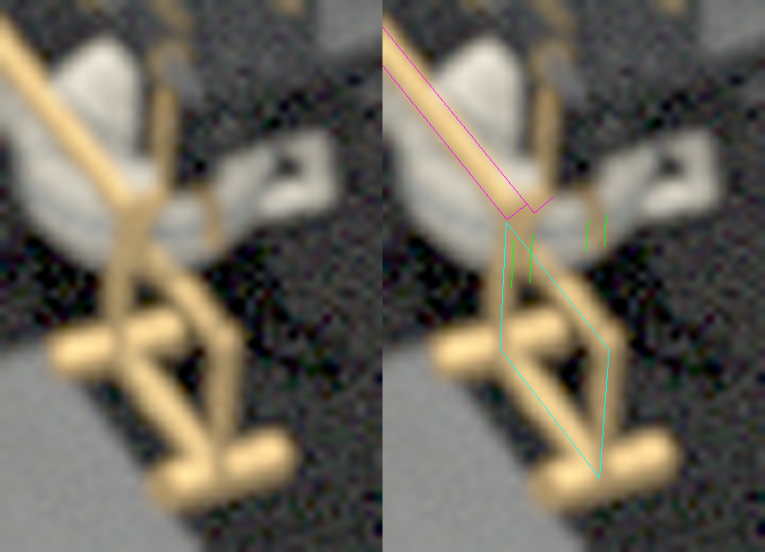

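The side crop shows the loop's leading end under the arm end (about (301,195)) and nothing touching. I'll thread on in small steps and watch the force.

Emit:
carry_out:
  commands:
    - [0,[-0.1,0,0],0]
    - [0,[-0.1,0,0],0]
    - [0,[-0.1,0,0],0]
    - [0,[-0.1,0,0],0]
    - [0,[0,0,0],0]
    - [0,[0,0,0],0]

```text
clock: 11.0
ee_pos: [0.6324, -0.0443, 0.2992]
tool_rot: [0.793, -0.609, 0.0, -0.0]
wrist_force: [-0.4, 0.8, -0.8]
finger_gap: 0.178
```

```bash
python3 look.py s7
```

```text
t 11.0 standlocal 1.9 -93.8 seat 0.2852 head -75.02 F [-0.37  0.82 -0.81] [-0.03  0.13  0.  ]
```

View pics/s7o.png

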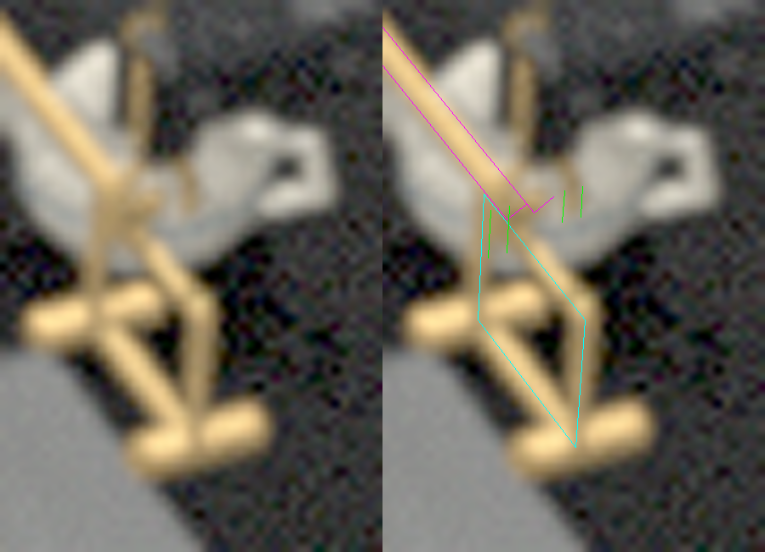

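Emit:
carry_out:
  commands:
    - [0,[-0.1,0,0],0]
    - [0,[-0.1,0,0],0]
    - [0,[-0.1,0,0],0]
    - [0,[-0.15,0,0],0]
    - [0,[-0.15,0,0],0]
    - [0,[0,0,0],0]

```text
clock: 11.8
ee_pos: [0.6228, -0.0136, 0.2979]
tool_rot: [0.794, -0.608, -0.002, 0.001]
wrist_force: [-5.8, -1.1, -4.6]
finger_gap: 0.182
```

Emit:
carry_out:
  commands:
    - [0,[-0.2,0,0],0]
    - [0,[-0.2,0,0],0]
    - [0,[-0.2,0,0],0]
    - [0,[-0.2,0,0],0]
    - [0,[-0.2,0,0],0]
    - [0,[-0.2,0,0],0]
    - [0,[-0.1,0,0],0]
    - [0,[0,0,0],0]
    - [0,[0,0,0],0]

```text
clock: 12.92
ee_pos: [0.6063, 0.0483, 0.2982]
tool_rot: [0.793, -0.609, -0.002, 0.001]
wrist_force: [-5.3, -1.5, -3.9]
finger_gap: 0.18
```

```bash
python3 look.py s8; python3 - <<'E'
from h import *
crop(camera('top'),215,145,335,255,5,'pics/t8.png')
E
```

```text
t 12.925 standlocal 0.7 2.4 seat 0.2842 head -74.99 F [-5.27 -1.47 -3.86] [-0.54  1.45 -0.05]
```

View pics/s8.png

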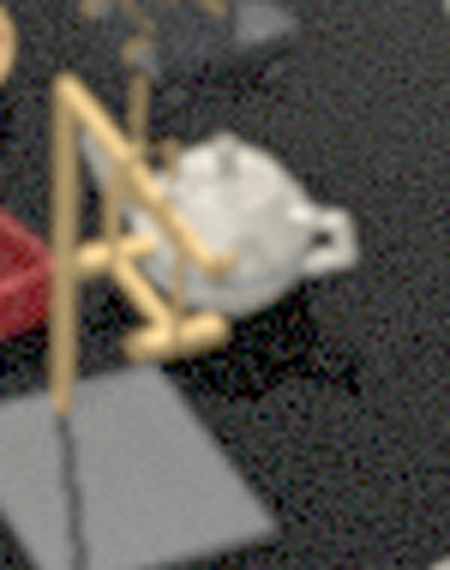

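The side view shows the loop hanging under the arm with the hook over it, threaded. There's a light rub of about 5 N. I'll lower 5 mm to find the source.

Emit:
carry_out:
  commands:
    - [0,[0,0,0.05],0]
    - [0,[0,0,0.05],0]
    - [0,[0,0,0],0]
    - [0,[0,0,0],0]

```text
clock: 13.52
ee_pos: [0.6085, 0.0479, 0.2947]
tool_rot: [0.793, -0.609, 0.001, -0.001]
wrist_force: [0.3, -1.1, -1.4]
finger_gap: 0.178
```

```bash
python3 look.py s9
```

```text
t 13.525 standlocal 2.8 1.5 seat 0.2807 head -75.0 F [ 0.34 -1.06 -1.39] [-0.09  0.14 -0.01]
```

Emit:
carry_out:
  commands:
    - [0,[0,0,0.1],0]
    - [0,[0,0,0.1],0]
    - [0,[0,0,0.08],0]
    - [0,[0,0,0],0]
    - [0,[0,0,0],0]

```text
clock: 14.2
ee_pos: [0.6078, 0.0475, 0.28]
tool_rot: [0.793, -0.609, 0.0, -0.0]
wrist_force: [-0.3, -0.8, -0.6]
finger_gap: 0.181
```

```bash
python3 look.py s10
```

```text
t 14.2 standlocal 2.0 1.3 seat 0.266 head -75.02 F [-0.32 -0.76 -0.63] [-0.03  0.14  0.03]
```

View pics/s10.png

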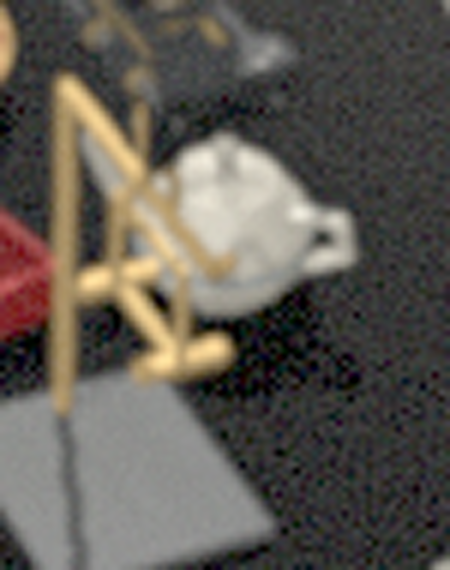

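Emit:
carry_out:
  commands:
    - [0,[0,0,0.03],0]
    - [0,[0,0,0],0]
    - [0,[0,0,0],0]

```text
clock: 14.62
ee_pos: [0.608, 0.0475, 0.2794]
tool_rot: [0.793, -0.609, 0.0, -0.0]
wrist_force: [-2.0, -0.5, 4.9]
finger_gap: 0.182
```

Emit:
carry_out:
  commands:
    - [0.22,[0,0,0],0]
    - [0.26,[0,0,0],0]
    - [0.35,[0,0,0],0]
    - [0.5,[0,0,0],0]
    - [0.5,[0,0,0],0]
    - [0.5,[0,0,0],0]

```text
clock: 15.38
ee_pos: [0.6078, 0.0475, 0.2786]
tool_rot: [0.793, -0.609, 0.0, -0.0]
wrist_force: [-0.4, -0.2, -0.0]
finger_gap: 0.492
```

```bash
python3 look.py s11
```

```text
t 15.375 standlocal 2.0 1.2 seat 0.2646 head -75.02 F [-0.38 -0.18 -0.03] [-0.06  0.16  0.06]
```

View pics/s11.png

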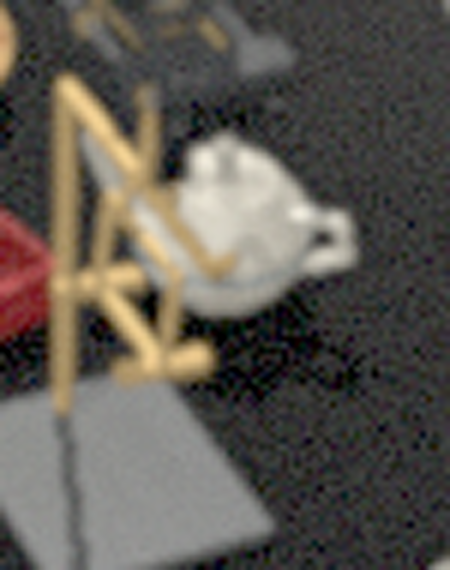

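The hanger is released and hanging, swung slightly. I'll retract straight up and look.

Emit:
carry_out:
  commands:
    - [0.5,[0,0,-0.3],0]
    - [0.5,[0,0,-0.6],0]
    - [0.5,[0,0,-0.6],0]
    - [0.7,[0,0,-0.6],0]
    - [1,[0,0,0],0]

```text
clock: 16.05
ee_pos: [0.609, 0.0471, 0.3873]
tool_rot: [0.793, -0.609, 0.002, -0.002]
wrist_force: [1.0, -0.1, -0.2]
finger_gap: 0.647
```

```bash
python3 look.py s12
```

```text
t 16.05 standlocal 3.1 0.6 seat 0.3733 head -75.03 F [ 1.02 -0.09 -0.18] [-0.1   0.21  0.  ]
```

View pics/s12.png

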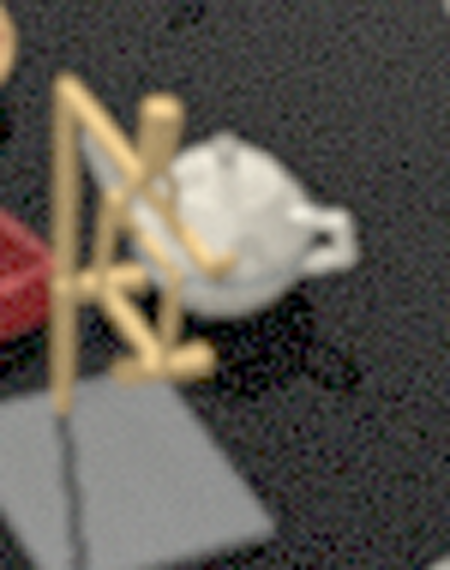

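The hanger hangs steadily over the arm, tilted a few degrees, with its grip top at crop (160,105). Next I'll go above the basket's grip block.

```bash
python3 - <<'E'
from plan import *
plan([.4383,.2546,.387],-62,8,1)
E
```

```text
[[1, [-0.61, 0.28, 0.0], -0.33], [1, [-0.62, 0.26, 0.0], -0.33], [1, [-0.63, 0.24, -0.01], -0.32], [1, [-0.63, 0.22, 0.0], -0.33], [1, [-0.64, 0.21, -0.01], -0.32], [1, [-0.64, 0.19, 0.0], -0.33], [1, [-0.65, 0.17, -0.01], -0.32], [1, [-0.65, 0.14, 0.0], -0.33]]
end [0.4385 0.2547 0.3869] -61.98
```

Emit:
carry_out:
  commands:
    - [1,[-0.61,0.28,0],-0.33]
    - [1,[-0.62,0.26,0],-0.33]
    - [1,[-0.63,0.24,0],-0.32]
    - [1,[-0.63,0.22,0],-0.33]
    - [1,[-0.64,0.21,0],-0.32]
    - [1,[-0.64,0.19,0],-0.33]
    - [0.6,[-0.65,0.17,0.4],-0.32]
    - [0.6,[-0.65,0.14,0.8],-0.33]
    - [0.6,[0,0,0.8],0]
    - [0.6,[0,0,0.8],0]
    - [0.6,[0,0,0],0]

```text
clock: 17.48
ee_pos: [0.4355, 0.2536, 0.2403]
tool_rot: [0.857, -0.515, -0.001, 0.003]
wrist_force: [-0.3, -0.3, 0.0]
finger_gap: 0.614
```

```bash
python3 - <<'E'
from plan import *
s=robot.sense();print(s['clock'],s['ee_pos'],head(),s['wrist_force'])
a=camera('side');b=camera('top')
cv2.imwrite('pics/s13f.png',a[:,:,::-1]);cv2.imwrite('pics/t13f.png',b[:,:,::-1])
crop(a,220,130,330,240,5,'pics/s13.png');crop(b,165,155,305,275,5,'pics/t13.png')
E
```

```text
17.475 [0.43552367 0.25358501 0.24028047] -61.95172699500476 [-0.26422113 -0.28192348  0.0494115 ]
```

View pics/s13.png

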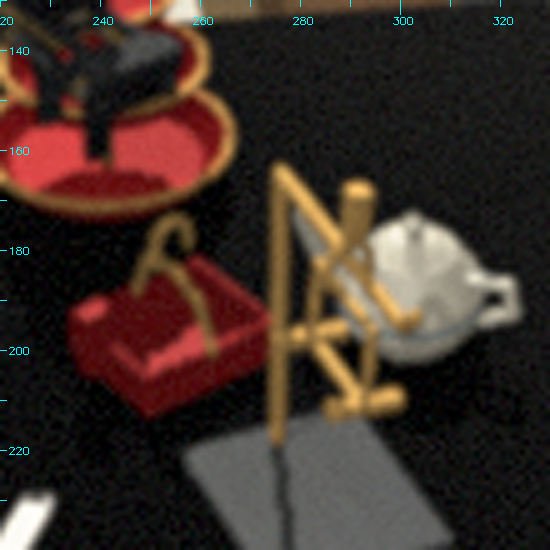

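View pics/t13.png

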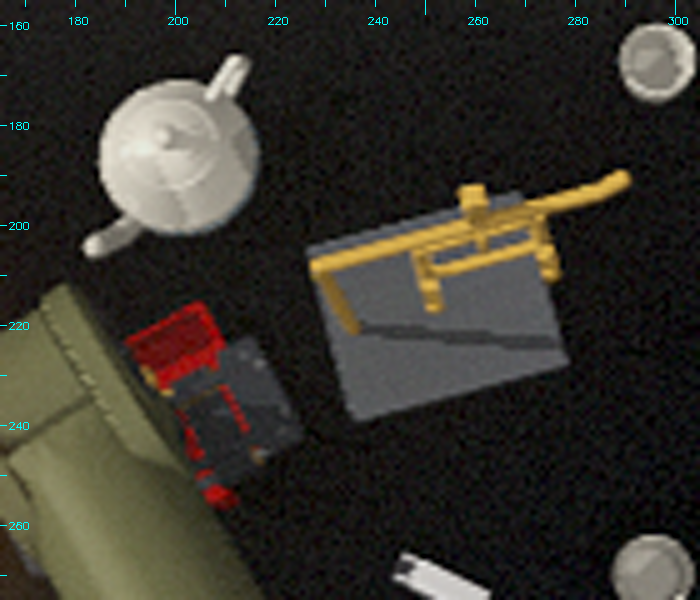

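```bash
cat > fit2.py <<'E'
from fit import *
def TH(q,L): # seat at (x,y,.265), yaw, tilt about hanger y
    L=np.atleast_2d(L)-np.array([0,0,109.]);t=q[3]
    X=np.c_[L[:,0]*np.cos(t)+L[:,2]*np.sin(t),L[:,1],-L[:,0]*np.sin(t)+L[:,2]*np.cos(t)+265]
    return T(q,X)
obs=[('side',(0,0,157),(291.6,167.6)),('side',(-28,-44,5),(285,211)),('side',(28,-44,5),(301,208.5)),('side',(28,44,5),(290,195)),
('top',(0,0,157),(259.6,193.3)),('top',(-28,-44,10),(275,210.5)),('top',(-28,44,10),(251.6,216.5))]
def f(q): return np.concatenate([(proj(n,TH(q,l))-np.array(u)+.5).ravel() for n,l,u in obs])
if __name__=='__main__':
    ps,ph,pb=np.load('poses.npy')
    r=least_squares(f,[.606,.046,.26,0],loss='soft_l1',x_scale=[.1,.1,1,1]);q=r.x
    print(q[:2].round(4),np.degrees(q[2:]).round(2));print(f(q).reshape(-1,2).round(1))
    d=q[:2]-ps[:2];c,s=np.cos(ps[2]),np.sin(ps[2]);print('seat in stand',d@[c,s],d@[-s,c])
    b=TH(q,[(0,0,10)])[0];d=b[:2]-ps[:2];print('loop',b.round(4),'stand',d@[c,s],d@[-s,c])
    # arm-only fit: z known
    ob=[('side',(0,115,259),(275.7,164.3)),('side',(0,-85,259),(299.7,193.5)),('top',(0,115,259),(228,207.5)),('top',(0,-85,259),(284,192.8))]
    g=lambda p:np.concatenate([(proj(n,T(p,l))-np.array(u)+.5).ravel() for n,l,u in ob])
    r=least_squares(g,ps);print('arm fit',r.x[:2].round(4),np.degrees(r.x[2]).round(2),g(r.x).reshape(-1,2).round(1))
    np.save('hang.npy',q)
E
python3 fit2.py
```

```text
[0.6098 0.0508] [14.48  4.2 ]
[[ 0.8  0.1]
 [ 1.3  1.4]
 [-0.4  0.9]
 [ 0.1  0.7]
 [-0.9  1.1]
 [-0.5  0. ]
 [-0.4  0.2]]
seat in stand 0.0047639841831398876 0.003943444901969864
loop [0.6028 0.049  0.1663] stand -0.0024793455224191544 0.0040143962573969865
arm fit [0.6063 0.0502] 14.5 [[ 1.   0.1]
 [ 1.1  1.2]
 [-0.6  1. ]
 [-0.5  0.9]]
```

Emit:
carry_out:
  commands:
    - [0.6,[0,-0.06,0.5],0]
    - [0.6,[0,0,0.8],0]
    - [0.6,[0,0,0.8],0]
    - [0.6,[0,0,0.8],0]
    - [0.6,[0,0,0.2],0]
    - [0.6,[0,0,0],0]

```text
clock: 18.32
ee_pos: [0.4415, 0.2569, 0.0899]
tool_rot: [0.857, -0.515, 0.0, -0.001]
wrist_force: [0.2, 0.0, -0.4]
finger_gap: 0.6
```

```bash
python3 - <<'E'
from plan import *
s=robot.sense();print(s['clock'],s['ee_pos'],head(),s['wrist_force'])
a=camera('side')
crop(a,215,140,295,230,6,'pics/s14.png')
E
```

```text
18.325 [0.44153837 0.25690938 0.08993207] -61.97534039379831 [ 0.15351431  0.00360868 -0.3511186 ]
```

View pics/s14.png

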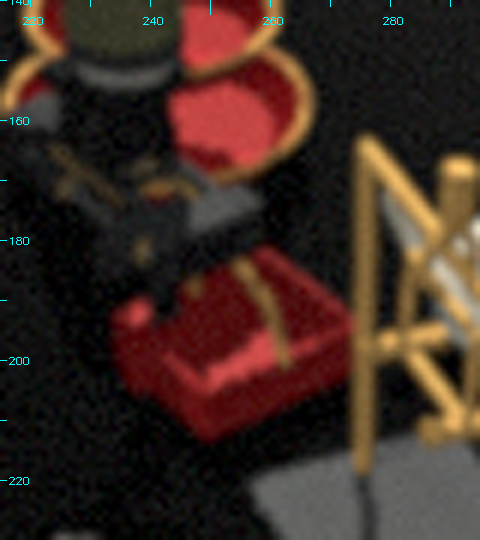

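```bash
python3 - <<'E'
from plan import *
p=robot.sense()['ee_pos']
print(proj('side',[p,p+np.array([.47,-.88,0])*.028,[p[0],p[1],.08],[.4427,.2569,.08],ray('side',(237,191.5),.08)]),ray('side',(237,191.5),.08))
E
```

```text
[[238.13169918 189.19103668]
 [242.08705049 192.55962529]
 [238.23723238 191.33817826]
 [238.43080323 191.37265257]
 [237.         191.5       ]] [0.43699208 0.25686275 0.08      ]
```

Emit:
carry_out:
  commands:
    - [0.6,[0,0.08,0.2],0]
    - [0.6,[0,0,0.3],0]
    - [0.6,[0,0,0.24],0]
    - [0.6,[0,0,0],0]
    - [0.3,[0,0,0],0]
    - [0,[0,0,0],0]
    - [0,[0,0,0],0]
    - [0,[0,0,0],0]
    - [0,[0,0,0],0]
    - [0,[0,0,0],0]

```text
clock: 19.62
ee_pos: [0.4372, 0.2544, 0.0518]
tool_rot: [0.857, -0.515, 0.0, -0.0]
wrist_force: [-0.9, -1.4, 2.1]
finger_gap: 0.179
```

```bash
python3 - <<'E'
from plan import *
s=robot.sense();print(s['clock'],s['ee_pos'],head(),s['wrist_force'],s['finger_gap']*87)
a=camera('side')
crop(a,215,140,295,230,6,'pics/s15.png')
E
```

```text
19.625 [0.43718437 0.25439132 0.05175257] -61.97163155975728 [-0.89271694 -1.3592067   2.14024945] 15.559847377123095
```

View pics/s15.png

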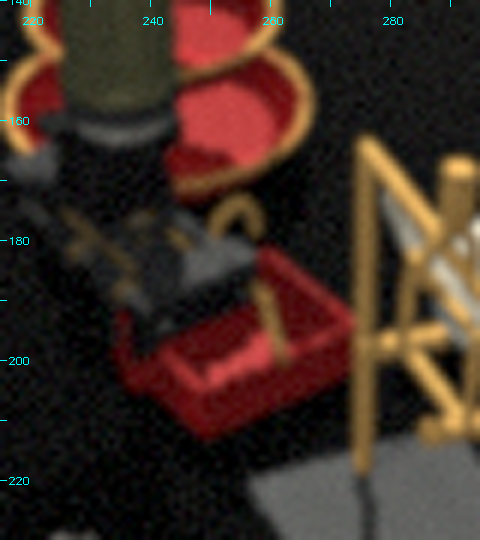

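```bash
python3 - <<'E'
from plan import *
p,h=plan([.4372,.2544,.40],-62,8,0)
p,h=plan([.445,.08,.40],-68,5,0,p,h)
p,h=plan([.483,-.12,.40],-75,5,0,p,h)
E
```

```text
[[0, [0.0, 0.0, -0.87], 0.0], [0, [0.0, 0.0, -0.87], 0.0], [0, [0.0, 0.0, -0.87], 0.0], [0, [0.0, 0.0, -0.87], 0.0], [0, [0.0, 0.0, -0.87], 0.0], [0, [0.0, 0.0, -0.87], 0.0], [0, [0.0, 0.0, -0.87], 0.0], [0, [0.0, 0.0, -0.87], 0.01]]
end [0.4372 0.2544 0.3998] -62.02
[[0, [0.63, 0.3, 0.0], 0.24], [0, [0.64, 0.29, 0.0], 0.24], [0, [0.64, 0.27, 0.0], 0.24], [0, [0.65, 0.26, 0.0], 0.24], [0, [0.65, 0.24, 0.0], 0.24]]
end [0.4452 0.0802 0.3998] -68.02
[[0, [0.8, 0.16, 0.0], 0.28], [0, [0.8, 0.14, 0.0], 0.28], [0, [0.81, 0.12, 0.0], 0.28], [0, [0.81, 0.1, 0.0], 0.28], [0, [0.81, 0.08, 0.0], 0.28]]
end [ 0.483  -0.1201  0.3998] -75.02
```

Emit:
carry_out:
  commands:
    - [0,[0,0,-0.2],0]
    - [0,[0,0,-0.3],0]
    - [0,[0,0,0],0]

```text
clock: 20.05
ee_pos: [0.4381, 0.2553, 0.0784]
tool_rot: [0.857, -0.515, 0.0, -0.002]
wrist_force: [-0.4, 0.8, -0.9]
finger_gap: 0.176
```

```bash
python3 - <<'E'
from plan import *
a=camera('side')
crop(a,215,130,295,230,6,'pics/s16.png')
E
```

```text
(no output)
```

View pics/s16.png

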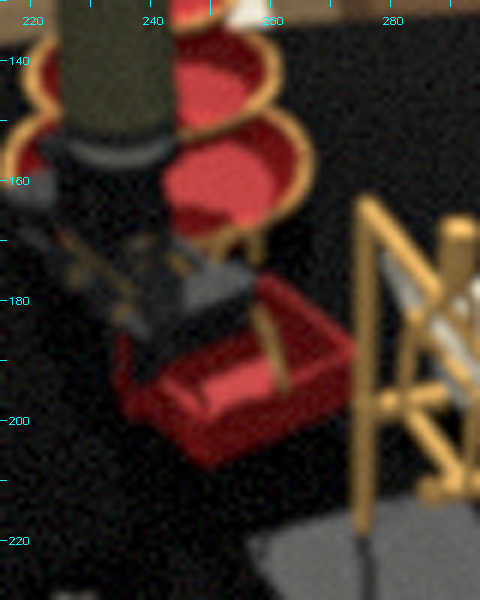

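The basket is lifted and level: rim corner at (250,197), hook top at about (254,170). Next I'll go up and around the front of the stand.

Emit:
carry_out:
  commands:
    - [0,[0,0,-0.4],0]
    - [0,[0,0,-0.8],0]
    - [0,[0,0,-0.9],0]
    - [0,[0,0,-0.9],0]
    - [0,[0,0,-0.9],0]
    - [0,[0,0,-0.9],0]
    - [0,[0,0,-0.9],0]
    - [0,[0,0,-0.6],0]
    - [0,[0,0,-0.2],0]
    - [0,[0,0,0],0]

```text
clock: 21.35
ee_pos: [0.4369, 0.2544, 0.401]
tool_rot: [0.857, -0.515, -0.0, 0.0]
wrist_force: [0.2, -0.3, -1.5]
finger_gap: 0.18
```

Emit:
carry_out:
  commands:
    - [0,[0.33,0.15,0],0.2]
    - [0,[0.63,0.3,0],0.24]
    - [0,[0.64,0.29,0],0.24]
    - [0,[0.64,0.26,0],0.24]
    - [0,[0.65,0.26,0],0.24]
    - [0,[0.7,0.2,0],0.24]
    - [0,[0.7,0.16,0],0.24]
    - [0,[0.7,0.12,0],0.24]
    - [0,[0.7,0.1,0],0.24]
    - [0,[0.7,0.08,0],0.24]
    - [0,[0.5,0,0],0.24]
    - [0,[0,0,0],0]

```text
clock: 22.85
ee_pos: [0.4773, -0.1069, 0.4016]
tool_rot: [0.792, -0.611, 0.0, 0.0]
wrist_force: [-0.6, 0.5, -0.9]
finger_gap: 0.182
```

```bash
python3 - <<'E'
from plan import *
s=robot.sense();print(s['clock'],s['ee_pos'],head(),s['wrist_force'],s['finger_gap']*87,s['joint_positions'])
cv2.imwrite('pics/s17.png',camera('side')[:,:,::-1])
p,h=plan([.483,-.12,.40],-75,1,0)
E
```

```text
22.85 [ 0.4772809  -0.10688372  0.40163293] -75.31813588748109 [-0.64931804  0.54160313 -0.9237039 ] 15.833395667753395 [-0.8127789  -0.12938544  0.88666893  1.53900189  0.10107633  1.68382806
 -1.2333115 ]
[[0, [0.32, -0.03, 0.03], -0.03]]
end [ 0.4829 -0.1199  0.4   ] -74.99
```

View pics/s17.png

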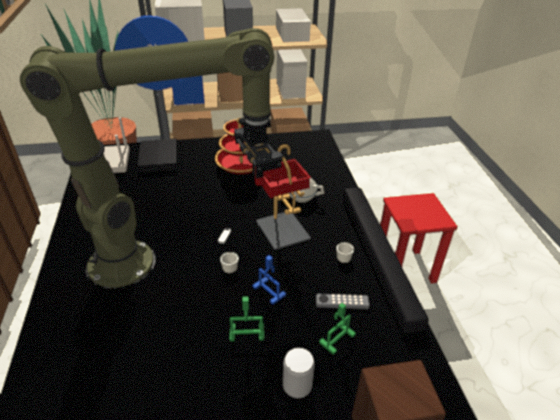

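The side view shows the basket held clear in front of the stand's arm. I'll lower it beside the hanger, keeping clear of the blue one.

Emit:
carry_out:
  commands:
    - [0,[0,0.05,0.2],-0.05]
    - [0,[0,0,0.5],0]
    - [0,[0,0,0.6],0]
    - [0,[0,0,0.6],0]
    - [0,[0,0,0.6],0]
    - [0,[0,0,0.3],0]
    - [0,[0,0,0],0]
    - [0,[0,0,0],0]

```text
clock: 23.9
ee_pos: [0.4761, -0.1037, 0.2626]
tool_rot: [0.795, -0.607, 0.001, -0.001]
wrist_force: [-0.2, 0.9, -1.1]
finger_gap: 0.18
```

```bash
python3 - <<'E'
from plan import *
s=robot.sense();print(s['clock'],s['ee_pos'],head(),s['wrist_force'])
a=camera('side');b=camera('top')
crop(a,220,130,350,250,5,'pics/s18.png');crop(b,205,155,345,275,5,'pics/t18.png')
E
```

```text
23.9 [ 0.47612998 -0.10367913  0.26258599] -74.68736305812023 [-0.21805261  0.89870416 -1.09573306]
```

View pics/s18.png

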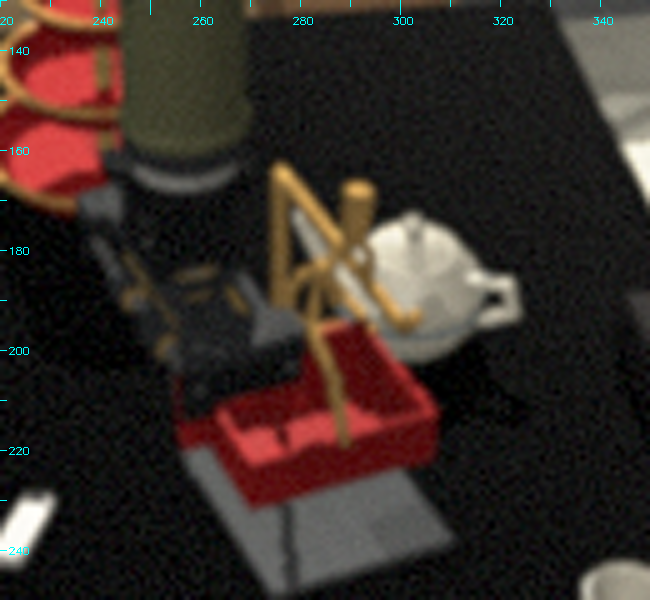

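View pics/t18.png

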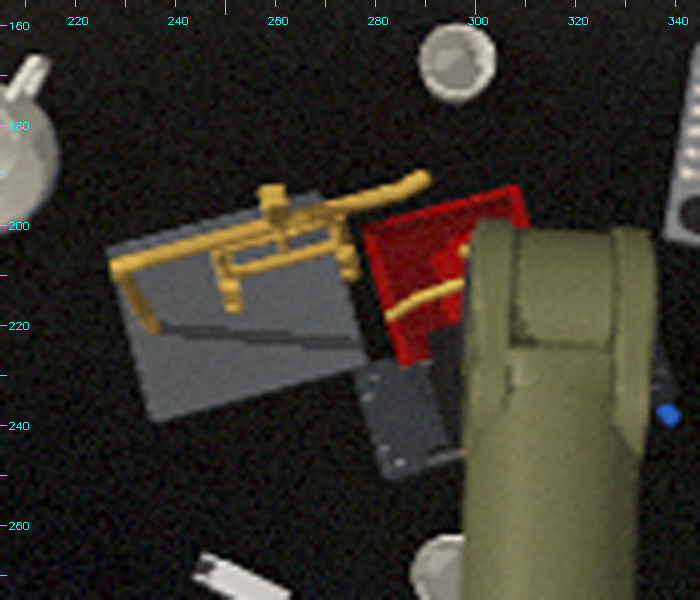

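Emit:
carry_out:
  commands:
    - [0,[0.15,0,0.1],0.06]
    - [0,[0,0,0.5],0]
    - [0,[0,0,0.6],0]
    - [0,[0,0,0.6],0]
    - [0,[0,0,0.5],0]
    - [0,[0,0,0.33],0]
    - [0,[0,0,0.1],0]
    - [0,[0,0,0],0]
    - [0,[0,0,0],0]

```text
clock: 25.12
ee_pos: [0.4782, -0.1112, 0.1259]
tool_rot: [0.793, -0.609, 0.001, -0.001]
wrist_force: [0.6, -0.5, -1.5]
finger_gap: 0.184
```

```bash
python3 - <<'E'
from plan import *
s=robot.sense();print(s['clock'],s['ee_pos'],head(),s['wrist_force'])
a=camera('side');b=camera('top')
crop(a,220,150,350,270,5,'pics/s19.png');crop(b,205,155,345,275,5,'pics/t19.png')
p=s['ee_pos'];M=R.from_quat(s['tool_rot']).as_matrix()
c=p-M[:,1]*.083
print('basket ctr pred',c[:2])
seat=c.copy();seat[2]=p[2]+.0762+.004
print('crown-ish top px',proj('top',seat),proj('side',seat))
E
```

```text
25.125 [ 0.47822501 -0.11119735  0.12591371] -75.02061984843967 [ 0.61099553 -0.5417107  -1.50470372]
basket ctr pred [ 0.55840445 -0.08974423]
crown-ish top px [[299.17284883 215.49025249]] [[282.50104536 219.32203099]]
```

View pics/s19.png

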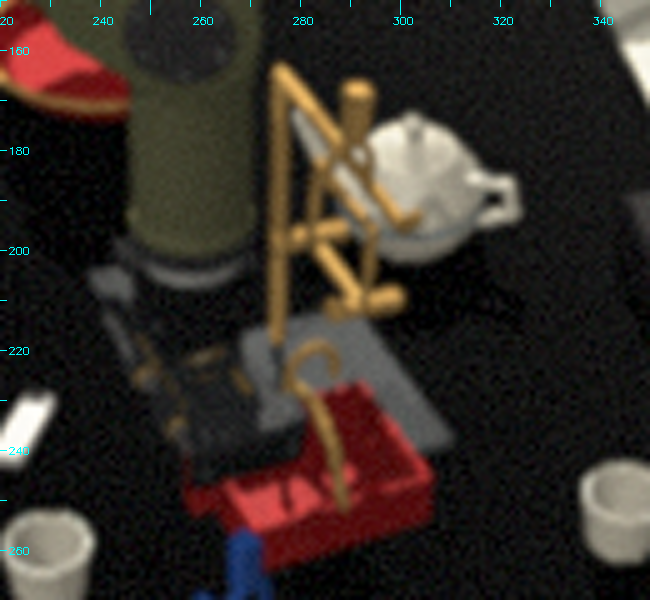

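View pics/t19.png

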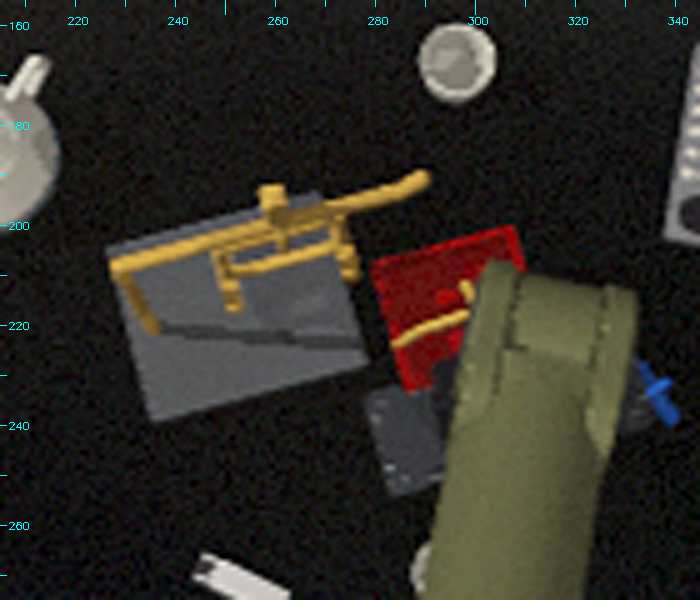

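The side crop shows the basket's hook crown at (283,218) within about 1 px of prediction, with clear space to the hanger. I'll slide it along behind the loop.

Emit:
carry_out:
  commands:
    - [0,[-0.2,0,0],0]
    - [0,[-0.35,0,0],0]
    - [0,[-0.4,0,0],0]
    - [0,[-0.4,0,0],0]
    - [0,[-0.4,0,0],0]
    - [0,[-0.35,0,0],0]
    - [0,[-0.22,0,0],0]
    - [0,[-0.1,0,0],0]
    - [0,[0,0,0],0]
    - [0,[0,0,0],0]

```text
clock: 26.48
ee_pos: [0.4464, 0.0052, 0.1251]
tool_rot: [0.793, -0.609, 0.0, -0.0]
wrist_force: [-0.5, -0.2, -1.5]
finger_gap: 0.18
```

```bash
cat > lookb.py <<'E'
from plan import *
from fit2 import TH,T
import sys
k=sys.argv[1];q=np.load('hang.npy')
s=robot.sense();p=s['ee_pos'];M=R.from_quat(s['tool_rot']).as_matrix()
c=p-M[:,1]*.083;d=c[:2]-[.607,.048];yw=np.radians(15)
print('t',s['clock'],p.round(4),'basket ctr in stand',(d@[np.cos(yw),np.sin(yw)]*1000).round(1),(d@[-np.sin(yw),np.cos(yw)]*1000).round(1),'seat z',(p[2]+.0762).round(4),'F',np.round(s['wrist_force'],1),head().round(2))
a=camera('side');b=camera('top');crop(a,255,150,325,250,6,f'pics/s{k}.png');crop(b,215,170,315,260,6,f'pics/t{k}.png')
E
python3 lookb.py 20
```

```text
t 26.475 [0.4464 0.0052 0.1251] basket ctr in stand -83.3 0.1 seat z 0.2013 F [-0.5 -0.2 -1.5] -75.08
```

View pics/s20.png

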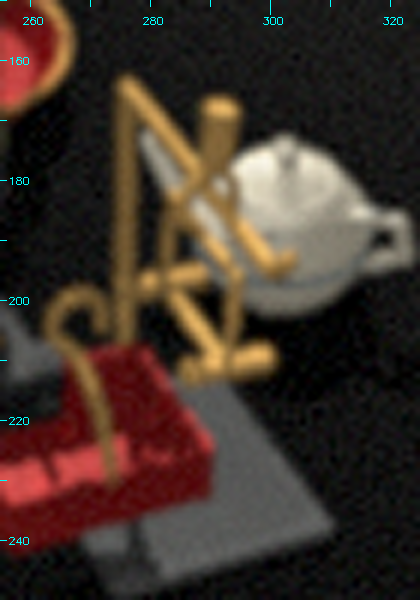

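View pics/t20.png

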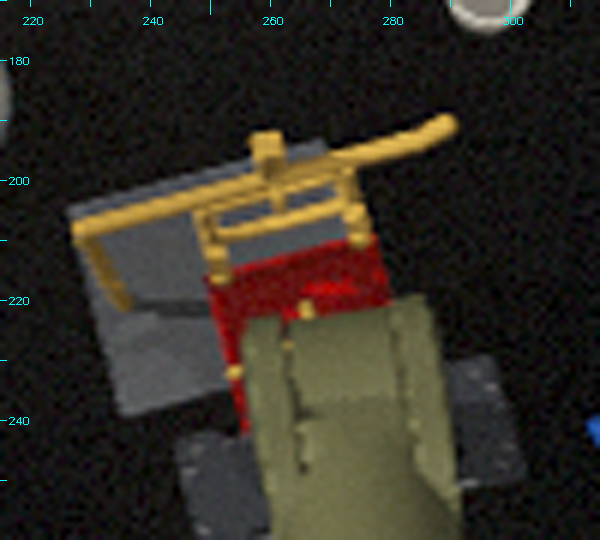

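The top view shows the hook tip at (266,221) centred behind the loop bar (262,206). Side view: the hook crown is level with the opening. I'll advance through the loop.

Emit:
carry_out:
  commands:
    - [0,[0,-0.15,0],0]
    - [0,[0,-0.2,0],0]
    - [0,[0,-0.2,0],0]
    - [0,[0,-0.2,0],0]
    - [0,[0,-0.2,0],0]
    - [0,[0,-0.1,0],0]
    - [0,[0,-0.1,0],0]
    - [0,[0,-0.1,0],0]
    - [0,[0,-0.1,0],0]
    - [0,[0,0,0],0]

```text
clock: 27.82
ee_pos: [0.5117, 0.0233, 0.1251]
tool_rot: [0.793, -0.609, 0.0, 0.0]
wrist_force: [0.3, 0.1, -1.1]
finger_gap: 0.178
```

```bash
python3 lookb.py 21
```

```text
t 27.825 [0.5117 0.0233 0.1251] basket ctr in stand -15.5 0.8 seat z 0.2013 F [ 0.3  0.1 -1.1] -75.02
```

View pics/s21.png

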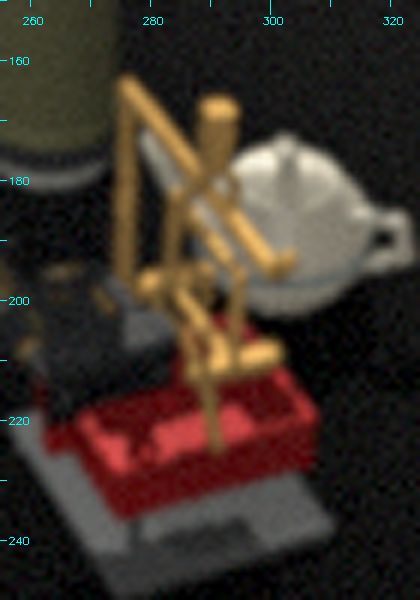

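View pics/t21.png

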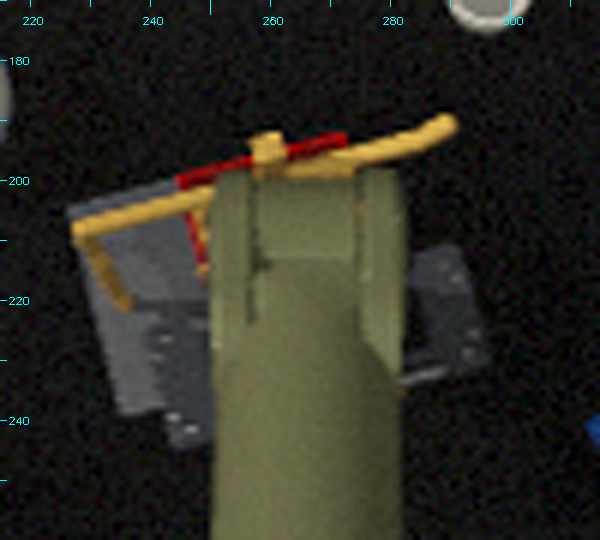

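Emit:
carry_out:
  commands:
    - [0,[0,-0.1,0],0]
    - [0,[0,-0.1,0],0]
    - [0,[0,-0.04,0],0]
    - [0,[0,0,0],0]
    - [0,[0,0,0],0]

```text
clock: 28.55
ee_pos: [0.5228, 0.0263, 0.125]
tool_rot: [0.793, -0.609, -0.0, 0.0]
wrist_force: [0.4, 0.8, -2.0]
finger_gap: 0.18
```

```bash
python3 lookb.py 22; python3 - <<'E'
from plan import *
from fit2 import TH,T
q=np.load('hang.npy');s=robot.sense();p=s['ee_pos'];M=R.from_quat(s['tool_rot']).as_matrix();c=p-M[:,1]*.083
im=camera('side')[:,:,::-1];x0,y0,x1,y1=268,175,312,225;f=9
cc=(255*(im[y0:y1,x0:x1]/255.)**.6).astype(np.uint8);a=cv2.resize(cc,None,fx=f,fy=f,interpolation=cv2.INTER_CUBIC);b=a.copy()
def pl(P,col): cv2.polylines(b,[((proj('side',P)-[x0,y0]+.5)*f).astype(int)],False,col,1)
pl(TH(q,[(0,-44,5),(0,44,5),(0,44,69),(0,-44,69),(0,-44,5)]),(255,255,0))
dz=(p[2]-.0518)*1000
A=[(-16,0,92)]+[(-16*np.cos(t),0,116+16*np.sin(t)) for t in np.linspace(0,np.pi,9)]+[(16,0,105)]
pl(T([c[0],c[1],np.radians(head()+90)],np.array(A)+[0,0,dz]),(255,0,255))
cv2.imwrite('pics/s22z.png',np.hstack([a,b]))
E
```

```text
t 28.55 [0.5228 0.0263 0.125 ] basket ctr in stand -3.9 0.8 seat z 0.2012 F [ 0.4  0.8 -2. ] -75.03
```

View pics/s22z.png

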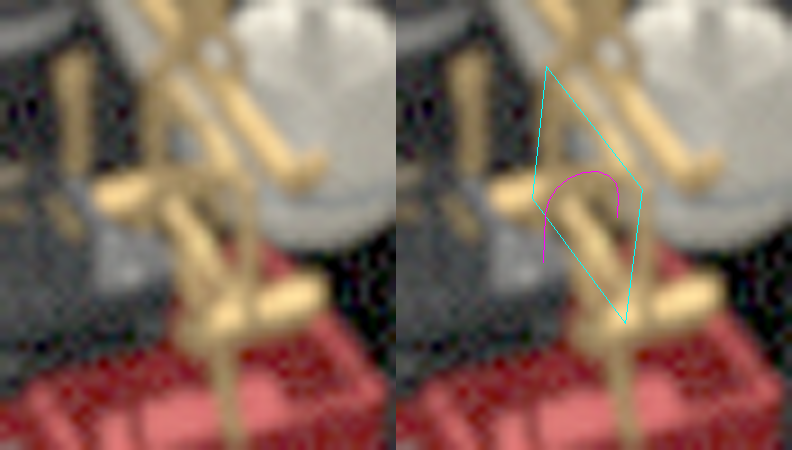

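The crop shows the hook passed through the loop: tip at about (292,199), bar midway between stem and tip. Lowering.

Emit:
carry_out:
  commands:
    - [0,[0,0,0.1],0]
    - [0,[0,0,0.1],0]
    - [0,[0,0,0.1],0]
    - [0,[0,0,0.1],0]
    - [0,[0,0,0],0]

```text
clock: 29.32
ee_pos: [0.5226, 0.0263, 0.1045]
tool_rot: [0.793, -0.609, -0.0, 0.0]
wrist_force: [-0.6, 0.7, -1.5]
finger_gap: 0.183
```

Emit:
carry_out:
  commands:
    - [0,[0,0,0.08],0]
    - [0,[0,0,0.08],0]
    - [0,[0,0,0],0]

```text
clock: 29.7
ee_pos: [0.5227, 0.0264, 0.0967]
tool_rot: [0.793, -0.609, -0.0, 0.0]
wrist_force: [0.2, 0.4, -0.9]
finger_gap: 0.176
```

```bash
python3 lookb.py 23
```

```text
t 29.7 [0.5227 0.0264 0.0967] basket ctr in stand -4.0 0.9 seat z 0.1729 F [ 0.2  0.4 -0.9] -75.02
```

View pics/s23.png

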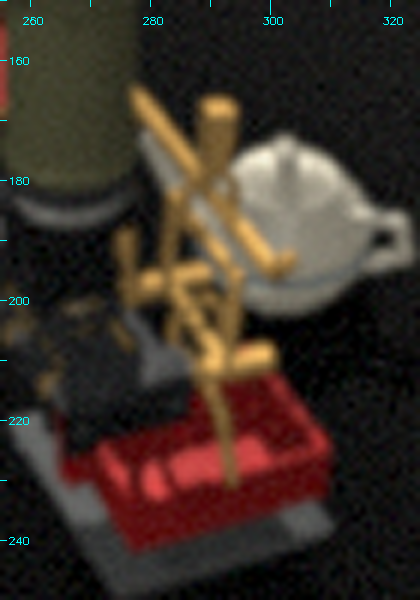

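Emit:
carry_out:
  commands:
    - [0,[0,0,0.06],0]
    - [0,[0,0,0.06],0]
    - [0,[0,0,0],0]
    - [0,[0,0,0],0]

```text
clock: 30.3
ee_pos: [0.5233, 0.0264, 0.0913]
tool_rot: [0.793, -0.609, 0.0, -0.0]
wrist_force: [-0.5, 0.6, 0.6]
finger_gap: 0.185
```

Emit:
carry_out:
  commands:
    - [0,[0,0,0.03],0]
    - [0,[0,0,0],0]
    - [0,[0,0,0],0]
    - [0,[0,0,0],0]

```text
clock: 30.8
ee_pos: [0.5235, 0.0264, 0.09]
tool_rot: [0.793, -0.609, 0.0, -0.0]
wrist_force: [-0.1, -0.6, 5.2]
finger_gap: 0.183
```

```bash
python3 lookb.py 24
```

```text
t 30.8 [0.5235 0.0264 0.09  ] basket ctr in stand -3.2 0.7 seat z 0.1662 F [-0.1 -0.6  5.2] -75.02
```

View pics/s24.png

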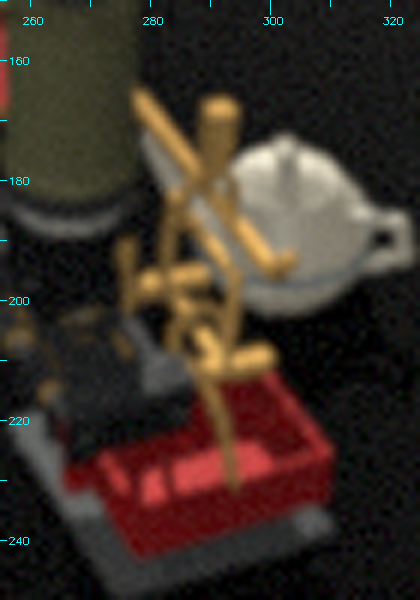

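The hook is seated on the bar, with 5 N taken up. I'll let go, then back away along -x.

Emit:
carry_out:
  commands:
    - [0.2,[0,0,-0.01],0]
    - [0.24,[0,0,0],0]
    - [0.3,[0,0,0],0]
    - [0.4,[0,0,0],0]
    - [0.6,[0,0,0],0]
    - [0.6,[0,0,0],0]
    - [0.6,[0,0,0],0]

```text
clock: 31.78
ee_pos: [0.523, 0.0264, 0.0901]
tool_rot: [0.793, -0.609, 0.0, -0.0]
wrist_force: [0.5, 0.7, 0.9]
finger_gap: 0.582
```

```bash
python3 lookb.py 25
```

```text
t 31.775 [0.523  0.0264 0.0901] basket ctr in stand -3.7 0.8 seat z 0.1663 F [0.5 0.7 0.9] -75.02
```

View pics/s25.png

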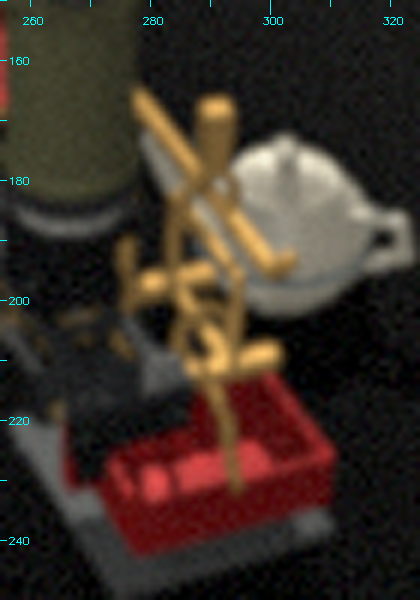

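Emit:
carry_out:
  commands:
    - [0.6,[0,0.1,0],0]
    - [0.6,[0,0.2,0],0]
    - [0.6,[0,0.3,0],0]
    - [0.6,[0,0.4,0],0]
    - [0.6,[0,0.2,0],0]
    - [0.6,[0,0,0],0]

```text
clock: 32.62
ee_pos: [0.4645, 0.0111, 0.0902]
tool_rot: [0.793, -0.609, -0.0, -0.001]
wrist_force: [0.2, 0.6, 0.8]
finger_gap: 0.596
```

Emit:
carry_out:
  commands:
    - [0.6,[0,0,-0.4],0]
    - [0.6,[0,0,-0.8],0]
    - [0.6,[0,0,-0.8],0]
    - [0.6,[0,0,-0.8],0]
    - [0.6,[0,0,-0.8],0]
    - [0.6,[0,0,-0.8],0]
    - [0.6,[0,0,-0.4],0]
    - [0.6,[0,0,0],0]

```text
clock: 33.62
ee_pos: [0.4663, 0.0112, 0.3315]
tool_rot: [0.793, -0.609, 0.001, -0.001]
wrist_force: [0.5, -0.7, -0.5]
finger_gap: 0.602
```

```bash
python3 lookb.py 26; python3 - <<'E'
from h import *
cv2.imwrite('pics/s26f.png',camera('side')[:,:,::-1])
E
```

```text
t 33.625 [0.4663 0.0112 0.3315] basket ctr in stand -62.4 0.9 seat z 0.4077 F [ 0.5 -0.7 -0.5] -75.01
```

View pics/s26f.png

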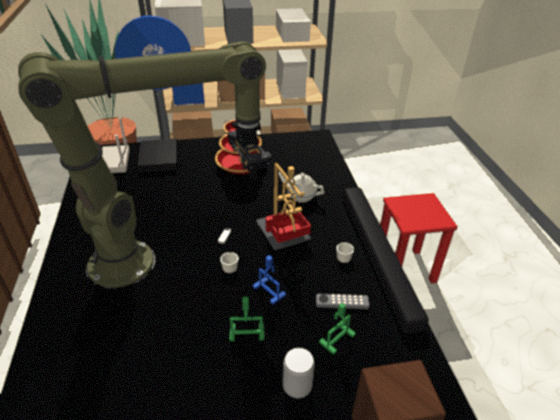

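View pics/s26.png

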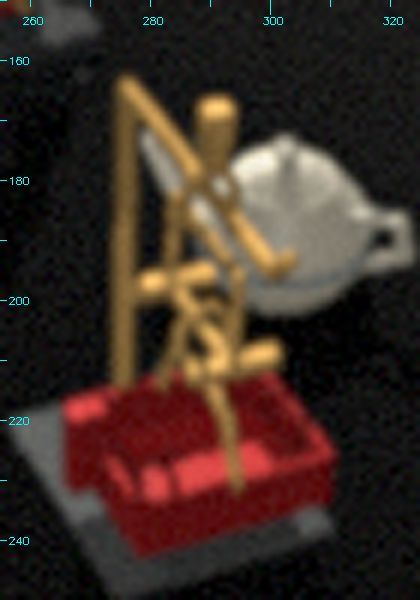

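View pics/t26.png

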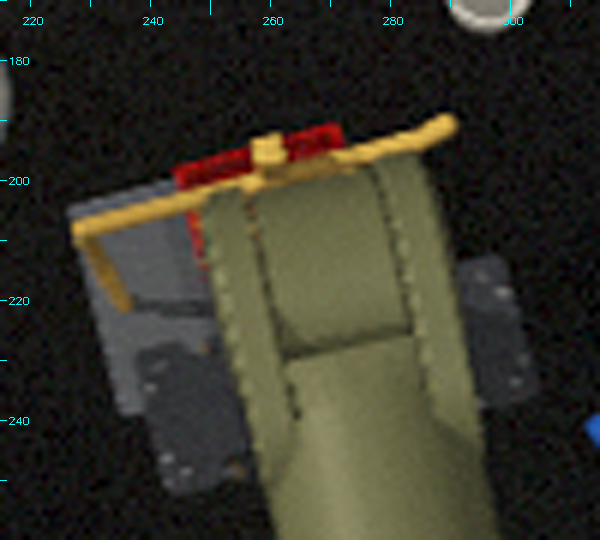

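The basket hangs from the loop and the robot is clear. I'll wait for it to settle and compare frames.

Emit:
carry_out:
  commands:
    - [0.6,[0,0,-0.2],0]
    - [0.6,[0,0,-0.2],0]
    - [0.6,[0,0,0],0]
    - [0.6,[0,0,0],0]
    - [0.6,[0,0,0],0]
    - [0.6,[0,0,0],0]
    - [0.6,[0,0,0],0]
    - [0.6,[0,0,0],0]
    - [0.6,[0,0,0],0]
    - [0.6,[0,0,0],0]
    - [0.6,[0,0,0],0]
    - [0.6,[0,0,0],0]

```text
clock: 35.28
ee_pos: [0.465, 0.0109, 0.3501]
tool_rot: [0.793, -0.609, 0.0, -0.0]
wrist_force: [-0.3, 0.3, 0.7]
finger_gap: 0.599
```

Emit:
carry_out:
  commands:
    - [0.6,[0,0,0],0]
    - [0.6,[0,0,0],0]
    - [0.6,[0,0,0],0]
    - [0.6,[0,0,0],0]
    - [0.6,[0,0,0],0]
    - [0.6,[0,0,0],0]
    - [0.6,[0,0,0],0]
    - [0.6,[0,0,0],0]
    - [0.6,[0,0,0],0]
    - [0.6,[0,0,0],0]
    - [0.6,[0,0,0],0]
    - [0.6,[0,0,0],0]

```text
clock: 36.78
ee_pos: [0.465, 0.0108, 0.3501]
tool_rot: [0.793, -0.609, 0.0, -0.0]
wrist_force: [-0.4, 0.5, 0.4]
finger_gap: 0.601
```

```bash
python3 - <<'E'
from h import *
A=[camera('side') for _ in range(8)]
r=(slice(150,250),slice(255,325))
mean=lambda L:np.mean([a[r].astype(float) for a in L],0)
for a,b in(((0,2),(2,4)),((0,2),(4,6)),((0,2),(6,8))):
    d=np.abs(mean(A[a[0]:a[1]])-mean(A[b[0]:b[1]]));print(d.mean(),np.percentile(d,99.5))
n=cv2.imread('pics/s26f.png')[:,:,::-1];d=np.abs(mean([n])-mean(A[:1]));print('vs 3.2s ago',d.mean(),np.percentile(d,99.5), 'ctrl',np.abs(mean(A[:1])-mean(A[1:2])).mean())
s0=cv2.imread('pics/side0.png')[:,:,::-1].astype(float);d=np.abs(s0-A[0]).max(2);cv2.imwrite('pics/diff.png',np.clip(d*2,0,255))
crop(A[0],255,150,325,250,6,'pics/s27.png');print(robot.sense()['clock'],robot.sense()['ee_pos'])
E
```

```text
3.184547619047619 14.0
3.2810952380952383 14.5
3.3452380952380953 14.5
vs 3.2s ago 5.87047619047619 64.0 ctrl 4.497047619047619
37.175 [0.46500752 0.01087342 0.35005508][ WARN:0@13.872] global loadsave.cpp:1063 imwrite_ Unsupported depth image for selected encoder is fallbacked to CV_8U.
```

View pics/s27.png

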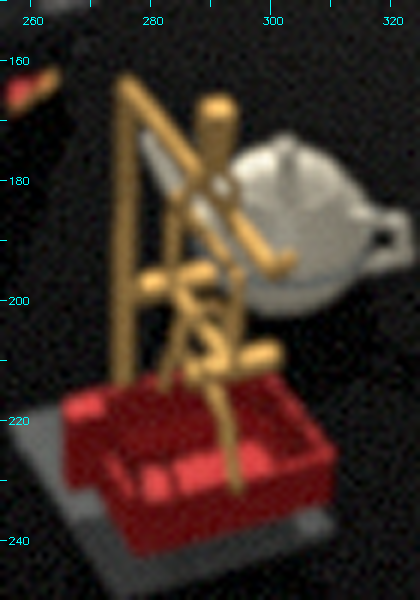

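View pics/diff.png

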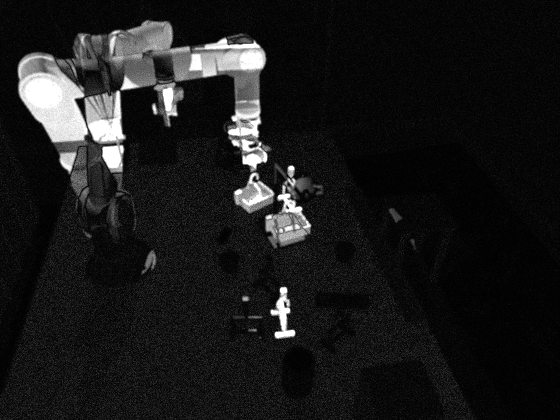

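The settled frames match each other to within noise. The difference image shows changes only at the arm, hanger and basket; the teapot's uniform grey is the arm's shadow. I'll hand it in.

```bash
python3 -c "
from rig import ticket;print(ticket.close_job())"
```

```text
the job is handed in; nothing more can be done
None
```

I hung the brass hanger by its hook on the level part of the stand's arm, threading it on from the upturned end, and let go. I then hung the red basket by its hook on the bottom bar of the hanger's loop. I backed the gripper off and handed the job in at about 37 s.

**Last checks:** The basket hangs free above the base plate, and frames taken over 0.4 s about 3.5 s after the gripper backed off differed only by noise. The gripper touches nothing. Comparing side views from start and end, only the arm, hanger and basket had moved; I put the even grey change on the teapot down to the robot's shadow, since its lid knob is at the same pixel as before.

**Small disagreements:**
- While threading, the hanger rubbed the arm at about 5–6 N; lowering it 5 mm cleared that.
- Empty, the hanger hung about 4° tilted, and straightened a little once the basket was on it.
- Image fits were off from predictions by about 1 px, roughly 2–3 mm.

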